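Put the setting rings and the reference bearing back on their own posts

TASK

The three checking pieces of the bearing gauge were put back in each other's places: swap them round so that the large bright setting ring is on the yellow post, the bearing on the blue post and the small dark setting ring on the green post, each fitting over its spindle and lying flat on the shoulder. Park one piece on the empty black rubber pad meanwhile and lay none on the bare bench; set every piece down without dropping it, and leave the standing plug gauge where it is.

Things in the scene. Friction and masses are not known exactly. Their poses are not given: they have to be found in the camera images.
- large_ring_center (a point): Large setting ring of bright steel with a knurled band: 64 mm outside, bore 46 mm, 20 mm high, about 0.25 kg, lying flat. It starts loosely on the blue post, off its axis by some millimetres. The point is its centre, half-way up (10 mm above its underside); z is the ring's axis.
- bearing_center (a point): Reference ball bearing, steel with black seals: 62 mm outside, bore 35 mm to the eye (32 mm clear), 14 mm high, about 0.16 kg, lying flat. It starts loosely on the green post, off its axis by some millimetres. The point is its centre, half-way up (7 mm); z is its axis.
- small_ring_center (a point): Small setting ring of dark steel with a knurled band: 50 mm outside, bore 22 mm, 18 mm high, about 0.2 kg, lying flat. It starts perched on the flat top of the yellow post's spindle, too small to go over it, its underside 53 mm above the bench; it is only held by its weight. The point is its centre, half-way up (9 mm); z is its axis.
- post_yellow_seat (a point): Fixed gauge post that stands on the bench: a round yellow painted foot 92 mm across and 10 mm high; on it a brass stem 57 mm across that ends, 30 mm above the bench, in a flat shoulder; above the shoulder a brass spindle 42 mm across and 23 mm high, whose upper 10 mm taper to 32 mm at the flat top. It fits the large bright ring (bore 46 mm). The point is the centre of the shoulder face, on the post's axis, 30 mm above the bench; z up.
- post_blue_seat (a point): Fixed gauge post that stands on the bench: a round blue painted foot 86 mm across and 10 mm high; on it a brass stem 54 mm across that ends, 30 mm above the bench, in a flat shoulder; above the shoulder a brass spindle 29 mm across and 20 mm high, whose upper 10 mm taper to 18 mm at the flat top. It fits the bearing. The point is the centre of the shoulder face, on the post's axis, 30 mm above the bench; z up.
- post_green_seat (a point): Fixed gauge post that stands on the bench: a round green painted foot 76 mm across and 10 mm high; on it a brass stem 42 mm across that ends, 30 mm above the bench, in a flat shoulder; above the shoulder a brass spindle 18 mm across and 22 mm high, whose upper 10 mm taper to 8 mm at the flat top. It fits the small dark ring (bore 22 mm). The point is the centre of the shoulder face, on the post's axis, 30 mm above the bench; z up.
- pad_top (a point): Empty round black rubber pad, fixed on the bench, 110 mm across and 8 mm thick: the place to park one piece. The point is the centre of its upper face, 8 mm above the bench.
- plug_gauge_center (a point): Bystander: steel plug gauge, 35 mm across, 102 mm high, standing on end. The point is its centre, half-way up. Fixed things round the work: an open wooden case on the right (x 0.37 to 0.57, y -0.04 to -0.28), whose raised lid at its back is about 200 mm high; an oil can 182 mm and a beaker 84 mm high far left behind (x above 0.72); a marker, a roll of tape, a caliper and a micrometer, all under 20 mm.

How it is judged:
By the outcome, as a careful person would: the job done as asked, in the order asked, and still so for the second after the job is handed in, with the robot touching nothing.
It also fails if it takes over 88 s, if anything falls off the work surface, if the arm or the gripper's body presses on something with over 40 N, if the wrist force passes 120 N, or if a joint passes its speed limit or range.

ROBOT

A 6-joint arm with a two-finger parallel gripper is mounted at the origin on a cart in front of the work surface, level with it; the furniture and walls round the work are solid. World frame = base frame: x ahead of the robot, y to its left, z up, the work surface at z = 0. Lengths are in m, angles in rad, forces in N, time in s.
With the tool pointing down it reaches from about 0.35 to 0.975 m from the base axis. Payload 4.9 kg.
Tool frame: the origin (TCP) lies at the centre of the arm's flange, where the gripper is bolted on; the fingertips stand 173 mm ahead of it and the grasp point (between the pads) lies 155 mm ahead of it (ctrl.finger_overhang is the distance from the TCP to the fingertips, in m); z points along the fingers, y is the direction in which the jaws open and shut (so a half turn about z gives the same grasp; the last joint's range is limited). The gripper opens to 85 mm and grips with 20 to 120 N. Pads are 22 mm wide; open, the fingers measure 114 mm over their backs; the gripper's body (76 mm by 85 mm) begins 54 mm behind the grasp point. The pads swing forward as they close: fully open they stand 13 mm farther back than shut.
Start: joints at [-1.407, 0.053, 1.613, -0, 1.476, -0.119], TCP at [0.174, -0.6, 0.405] pointing down, gripper open.
Joint ranges: [-3.01, 3.01], [-1.01, 2.22], [0.06, 2.58], [-1.02, 4.17], [0.09, 2.62], [-3.14, 3.14]. Speed limits (rad/s): [2.57, 2.57, 3.14, 3.14, 3.14, 3.14].

INTERFACE

Orientations are given as a rotation vector (axis times angle).
In Python, from station import ctrl, eyes, spotter gives the robot as it stands.
- The arm moves only by the shell command python3 -m crank 'ROWS' [FORCE]. ROWS is JSON, a list of rows, each a list of 7 numbers: the turn, a rotation vector about the tool's x, y, z in rad, then the shift along the tool's x, y, z in mm, then the closure, from -1 (fully open) to 1 (shut). A call has 1 to 8 rows; each row shifts and turns the pose as measured when the row begins, along the tool's axes as they then stand; what a row does not reach is not made up. A row lasts 1/12 s, in which the tool goes at most 41.7 mm and 7.16 degrees, less where a joint would pass 70% of its speed; a pose out of reach is approached as far as the arm can. A call is refused whole if a number of a shift passes 41.7 or a number of a turn 0.125, either way. A call with a gripper value outside its range is refused whole. The fingers move at their own pace and stop on an object; FORCE is the grip in N (left out, the last holds). Time passes only in rows, so rows that do not move let the fingers close. It gives the time, the measured TCP pose, the force and the opening at its end, in the units of the state.
- ctrl.get_obs(): the state, without advancing time (a new reading comes with each control period).
- eyes.get_image(name): name is "scene" or "top"; returns a dict with "image" (420x560x3 uint8, red, green, blue), "vertical_fov" (degrees; the focal length in pixels is half the picture's height over the tangent of half this angle, whatever the lens; pixels are square), "cx", "cy" (the principal point, pixels), "rvec" (rotation vector, rad) and "tvec" (3), from world to camera coordinates, as OpenCV has them. Camera axes: x right, y down, z forward; pixel columns grow to the right and rows downward; lengths in m; the calibration is good to about 2 mm. A picture is of the moment at which its call begins. There is no depth.
- ctrl.finish_job(): hands the job in, once; it reports no verdict.
Trained networks look in a picture, given as the dict that the camera call returned (one of the last four; its "shot" number tells which), for a name from the list of things; names that differ only in an ending like _2 or _b are one class to them, and where a whole thing is asked for, a point or a joint stands for the part that bears it (a point fixed in the world has none). Each returns a list of dicts, best first, with "confidence" (0 to 1); they miss things now and then, are a little off and sometimes report something else, mostly with a low value. They report only what shows in the picture. A call takes as long as a camera call.
- spotter.look_for(query, picture): "centre" ([x, y, z] in m, in world coordinates, good to about 4 mm: the middle of the surface that is visible of it).
- spotter.outline_of(query, picture): "region" (420x560 bool, what is visible of it).
- spotter.mark_of(query, picture): "centre" ([x, y, z] in m, in world coordinates, good to about 4 mm: a listed point, or the origin of a listed thing).
The state is a dict: "t": time; "q": joint angles; "dq": joint speeds; "effort": joint torques, N m; "tool_pos": TCP position; "tool_rot": TCP orientation; "contact_force": force on the tool from outside, world axes, zero at the start; "wrist_torque": the same for the moment, N m; "opening": finger opening in m.
Only numpy, scipy, OpenCV 4.12 (cv2) and the standard library are available. Lean on these libraries where they do the work, as an engineer would, in place of code of your own. Each camera call takes 0.05 s, during which the arm holds its last target.

## Working session

There is one attempt and no reset: what is moved stays moved. The work goes in short steps, Python scripts to look and compute and a shell command to move; the robot and the scene stay as the last step left them, time stands still between calls to the robot, and variables do not carry over. Pictures are saved under pics/ and viewed, and the job is handed in when it is done.

```bash
ls; mkdir -p pics
python3 - <<'E'
from station import ctrl, eyes, spotter
import cv2
o=ctrl.get_obs();print({k:o[k] for k in('t','q','tool_pos','tool_rot','contact_force','opening')}, ctrl.finger_overhang)
for n in('scene','top'):
    p=eyes.get_image(n);cv2.imwrite(f'pics/{n}0.png',p['image'][:,:,::-1]);print(n,p['vertical_fov'],p['cx'],p['cy'],p['rvec'],p['tvec'])
    for q in['large_ring_center','bearing_center','small_ring_center','post_yellow_seat','post_blue_seat','post_green_seat','pad_top','plug_gauge_center']:
        print(q,[( [round(float(v),4) for v in d['centre']],round(d['confidence'],2)) for d in spotter.mark_of(q,p)[:2]])
E
```

```text
pics
{'t': 0.0, 'q': array([-1.40701660e+00,  5.33612507e-02,  1.61430515e+00, -1.73215019e-05,
        1.47598763e+00, -1.19022468e-01]), 'tool_pos': array([ 0.17434561, -0.59990956,  0.40345326]), 'tool_rot': array([-3.10819775e+00, -4.42457998e-01,  9.94675339e-05]), 'contact_force': array([0.16366919, 0.00681155, 0.37208541]), 'opening': 0.08526996680042595} 0.1734
scene 45.87335868421815 270.5080476310809 199.29223072782335 [ 2.14525149 -0.11240819  0.03992466] [-0.51694578  0.214009    0.76856446]
large_ring_center [([0.6481, 0.0494, 0.039], 0.62), ([0.4778, 0.2537, 0.0401], 0.6)]
bearing_center []
small_ring_center [([0.4234, 0.0846, 0.0611], 0.93)]
post_yellow_seat [([0.4283, 0.0879, 0.0273], 0.76)]
post_blue_seat [([0.4724, 0.2554, 0.0341], 0.6)]
post_green_seat [([0.645, 0.0474, 0.0287], 0.62), ([0.4278, 0.0892, 0.026], 0.43)]
pad_top [([0.6157, 0.2188, 0.0057], 0.95)]
plug_gauge_center [([0.5766, 0.3507, 0.0522], 0.83), ([0.4742, 0.2555, 0.0359], 0.66)]
top 55.546691607107434 279.8949407407264 211.35037938849047 [ 2.16368986 -2.19785181  0.10615554] [0.2039673  0.53314889 0.89147795]
large_ring_center [([0.4782, 0.2539, 0.0346], 0.74)]
bearing_center [([0.611, 0.2108, 0.0114], 0.68), ([0.6476, 0.0536, 0.0329], 0.56)]
small_ring_center [([0.4263, 0.087, 0.0596], 0.64)]
post_yellow_seat [([0.4274, 0.0848, 0.0362], 0.87), ([0.5767, 0.3498, 0.0546], 0.73)]
post_blue_seat [([0.4734, 0.2542, 0.0302], 0.88)]
post_green_seat [([0.6434, 0.0459, 0.0339], 0.76)]
pad_top [([0.6124, 0.2124, 0.0098], 0.81)]
plug_gauge_center [([0.5758, 0.3477, 0.0515], 0.64)]
```

View pics/scene0.png

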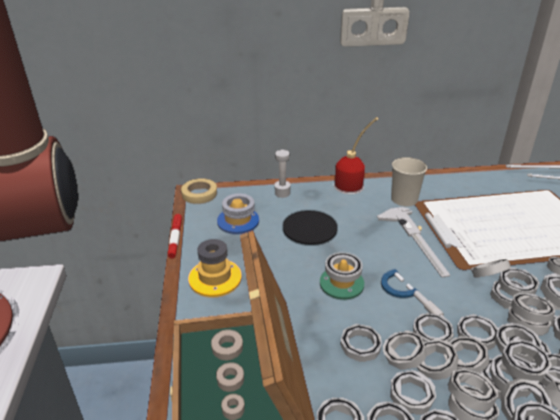

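View pics/top0.png

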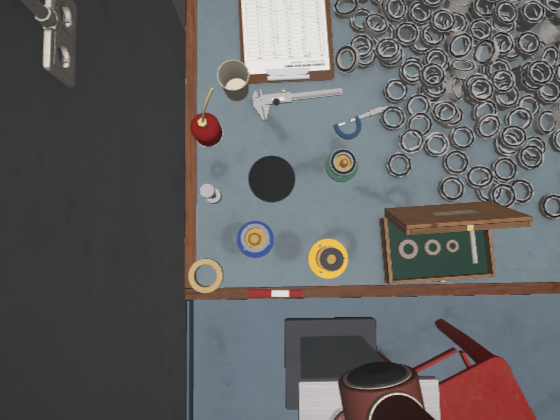

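The overview shows the yellow post with the dark ring perched on it at (330,258) in the top view, the blue post with the bright ring at (255,239), and the green post with the bearing at (342,165). The pad is at (271,179) and the plug gauge at (209,193). Next I'll refine these with circle fits.

```bash
cat > h.py <<'E'
from station import ctrl, eyes, spotter
import cv2, numpy as np
from scipy.optimize import least_squares
def cam(p):
    f=210/np.tan(np.radians(p['vertical_fov'])/2)
    return np.array([[f,0,p['cx']],[0,f,p['cy']],[0,0,1.]]),np.array(p['rvec'],float),np.array(p['tvec'],float)
def proj(p,P):
    K,r,t=cam(p);return cv2.projectPoints(np.array(P,float).reshape(-1,1,3),r,t,K,None)[0].reshape(-1,2)
def back(p,uv,z):
    K,r,t=cam(p);R=cv2.Rodrigues(r)[0];C=-R.T@t
    d=np.c_[np.atleast_2d(uv),np.ones(len(np.atleast_2d(uv)))]@np.linalg.inv(K).T@R
    return C+d*((z-C[2])/d[:,2])[:,None]
def circ(c,r,z,n=90):
    a=np.linspace(0,2*np.pi,n);return np.c_[c[0]+r*np.cos(a),c[1]+r*np.sin(a),np.full(n,z)]
def sil(c,parts):  # parts: (z,r)
    return np.vstack([circ(c,r,z) for z,r in parts])
def fitmask(p,mask,parts,c0):
    """fit xy of convex silhouette to mask's hull by centroid/extents"""
    cs,_=cv2.findContours(mask.astype(np.uint8),cv2.RETR_EXTERNAL,cv2.CHAIN_APPROX_NONE)
    c=max(cs,key=cv2.contourArea);hull=cv2.convexHull(c).reshape(-1,2).astype(np.float32)
    a=np.linspace(0,2*np.pi,48,endpoint=False);D=np.c_[np.cos(a),np.sin(a)]
    s=(hull@D.T).max(0)+0.35
    fun=lambda x:(proj(p,sil(x,parts))@D.T).max(0)-s
    o=least_squares(fun,c0,loss='soft_l1',f_scale=.5,x_scale=.01)
    return o.x,np.sqrt(np.mean(fun(o.x)**2)),cv2.contourArea(c)
def zoom(p,c,name,circs,z=0.03,h=35,s=10):
    u=proj(p,[[c[0],c[1],z]])[0];x0,y0=(u-h).astype(int)
    im=p['image'][max(y0,0):y0+2*h,max(x0,0):x0+2*h,::-1];x0=max(x0,0);y0=max(y0,0)
    raw=cv2.resize(im,None,fx=s//2*1,fy=s//2,interpolation=cv2.INTER_CUBIC)
    b=raw.copy()
    for k,(cc,r,zz) in enumerate(circs):
        q=((proj(p,circ(cc,r,zz))-[x0,y0]+.5)*(s//2)-.5)
        cv2.polylines(b,[np.round(q*8).astype(np.int32)],True,[(0,0,255),(0,255,0),(255,0,255),(255,255,0)][k%4],1,cv2.LINE_AA,3)
    return np.hstack([raw,b])
E
cat > m1.py <<'E'
from h import *
C={'yellow':([.428,.087],.046,(20,32)),'blue':([.473,.255],.043,(100,125)),'green':([.644,.047],.038,(50,88))}
rows=[]
for n in('top','scene'):
    p=eyes.get_image(n);hsv=cv2.cvtColor(p['image'],cv2.COLOR_RGB2HSV)
    zs=[]
    for k,(c,r,(a,b)) in C.items():
        u=proj(p,[[*c,.01]])[0];yy,xx=np.mgrid[:420,:560];near=np.hypot(xx-u[0],yy-u[1])<45
        m=(hsv[...,0]>=a)&(hsv[...,0]<=b)&(hsv[...,1]>130)&near
        x,e,A=fitmask(p,m,[(0,r),(.01,r)],c);print(n,k,x.round(4),'rms',e.round(2),A)
        zs.append(zoom(p,x,'',[(x,r,.01)],z=.03,h=30))
    c=[.613,.214];u=proj(p,[[*c,.008]])[0];m=(p['image'].max(2)<55)&(np.hypot(xx-u[0],yy-u[1])<50)
    x,e,A=fitmask(p,m,[(0.0,.055),(.008,.055)],c);print(n,'pad',x.round(4),e.round(2))
    for q in('large_ring_center','bearing_center','small_ring_center'):
        for d in spotter.outline_of(q,p)[:1]:
            h=dict(l=.02,b=.014,s=.018)[q[0]];r=dict(l=.032,b=.031,s=.025)[q[0]];z0=dict(l=.03,b=.03,s=.053)[q[0]]
            c0=dict(l=[.475,.255],b=[.645,.048],s=[.425,.086])[q[0]]
            x,e,A=fitmask(p,d['region'],[(z0,r),(z0+h,r)],c0);print(n,q,d['confidence'],x.round(4),e.round(2),A)
    cv2.imwrite(f'pics/z_{n}.png',np.vstack(zs)[:, :600])
E
python3 m1.py
```

```text
top yellow [0.4278 0.0869] rms 0.34 1166.0
top blue [0.4746 0.2541] rms 0.59 960.0Traceback (most recent call last):
  File "m1.py", line 10, in <module>
    x,e,A=fitmask(p,m,[(0,r),(.01,r)],c);print(n,k,x.round(4),'rms',e.round(2),A)
          ~~~~~~~^^^^^^^^^^^^^^^^^^^^^^^
  File "h.py", line 20, in fitmask
    c=max(cs,key=cv2.contourArea);hull=cv2.convexHull(c).reshape(-1,2).astype(np.float32)
ValueError: max() iterable argument is empty
```

```bash
sed -i "s/>130)&near/>(130 if k!='green' else 90))\&near/; s/(50,88)/(55,90)/; s/\[:, :600\]//" m1.py; python3 m1.py
```

```text
top yellow [0.4278 0.0869] rms 0.34 1166.0
top blue [0.4746 0.2541] rms 0.58 961.0Traceback (most recent call last):
  File "m1.py", line 10, in <module>
    x,e,A=fitmask(p,m,[(0,r),(.01,r)],c);print(n,k,x.round(4),'rms',e.round(2),A)
          ~~~~~~~^^^^^^^^^^^^^^^^^^^^^^^
  File "h.py", line 20, in fitmask
    c=max(cs,key=cv2.contourArea);hull=cv2.convexHull(c).reshape(-1,2).astype(np.float32)
ValueError: max() iterable argument is empty
```

```bash
python3 - <<'E'
from h import *
im=cv2.imread('pics/top0.png');h=cv2.cvtColor(im,cv2.COLOR_BGR2HSV);print(h[178,334:352]); print(h[170,324:334])
E
sed -i "s/>(130 if k!='green' else 90)/>(130 if k!='green' else 75)/; s/(55,90)/(40,90)/" m1.py
python3 m1.py
```

```text
[[ 75  84 118]
 [ 75  87 120]
 [ 75  86 119]
 [ 76  87 120]
 [ 76  86 119]
 [ 75  83 111]
 [ 75  83 114]
 [ 75  87 120]
 [ 75  87 120]
 [ 75  87 120]
 [ 75  87 120]
 [ 76  86 119]
 [ 75  87 120]
 [ 75  87 120]
 [ 75  86 119]
 [ 75  85 120]
 [ 76  82 122]
 [ 81  62 128]]
[[ 98  30 135]
 [ 94  31 125]
 [ 81  48 100]
 [ 75  83 107]
 [ 75  88 119]
 [ 75  88 119]
 [ 75  88 119]
 [ 73  55  98]
 [ 50   8  98]
 [  0   2 129]]
top yellow [0.4278 0.0869] rms 0.33 1168.0
top blue [0.4746 0.2541] rms 0.59 960.0
top green [0.6415 0.0501] rms 3.74 117.5
top pad [0.6165 0.2145] 0.75
top large_ring_center 0.91 [0.4759 0.2537] 0.57 652.5
top bearing_center 0.58 [0.6455 0.0533] 0.55 524.0
top small_ring_center 0.58 [0.4273 0.0866] 0.37 380.5
scene yellow [0.4295 0.0869] rms 1.47 777.5
scene blue [0.4775 0.2573] rms 2.41 276.5
scene green [0.6469 0.0488] rms 2.59 457.5
scene pad [0.6186 0.2161] 1.33
scene large_ring_center 0.97 [0.4795 0.2532] 0.47 621.5
scene bearing_center 0.64 [0.6479 0.052 ] 0.62 814.5
scene small_ring_center 0.62 [0.4297 0.0853] 0.75 577.5
```

```bash
sed -i "s/else 75)/else 62)/;s/130 if/(130 if n=='top' else 110) if/; s/r,(a,b)) in C/r,(a,b)) in C/" m1.py
sed -i "s/    c=max(cs,key=cv2.contourArea);hull/    c=np.vstack([q for q in cs if cv2.contourArea(q)>8]);hull/" h.py
python3 m1.py
```

```text
top yellow [0.4277 0.0869] rms 0.34 1167.0
top blue [0.4746 0.2541] rms 0.57 963.0
top green [0.6429 0.0492] rms 2.93 143.5
top pad [0.6165 0.2145] 0.74
top bearing_center 0.97 [0.6454 0.0523] 0.34 568.5
top small_ring_center 0.93 [0.4276 0.087 ] 0.38 386.5
scene yellow [0.4294 0.0869] rms 1.38 791.5
scene blue [0.4773 0.2563] rms 1.92 315.5
scene green [0.6468 0.048 ] rms 2.23 517.0
scene pad [0.6185 0.2161] 1.31
scene large_ring_center 0.9 [0.4795 0.2518] 0.29 656.5
scene bearing_center 0.65 [0.6481 0.0505] 0.25 867.5
scene small_ring_center 0.76 [0.4289 0.0853] 0.68 581.0
```

View pics/z_top.png

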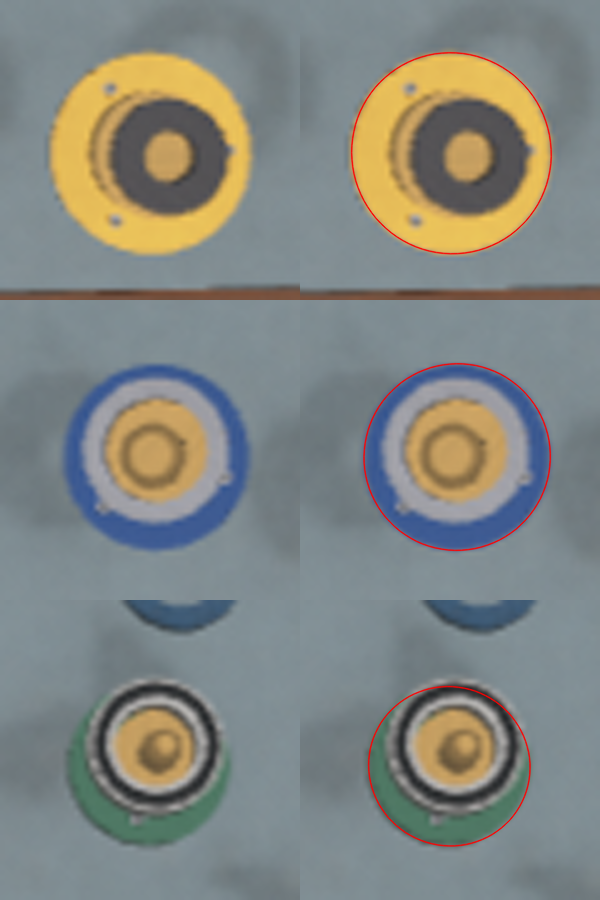

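View pics/z_scene.png

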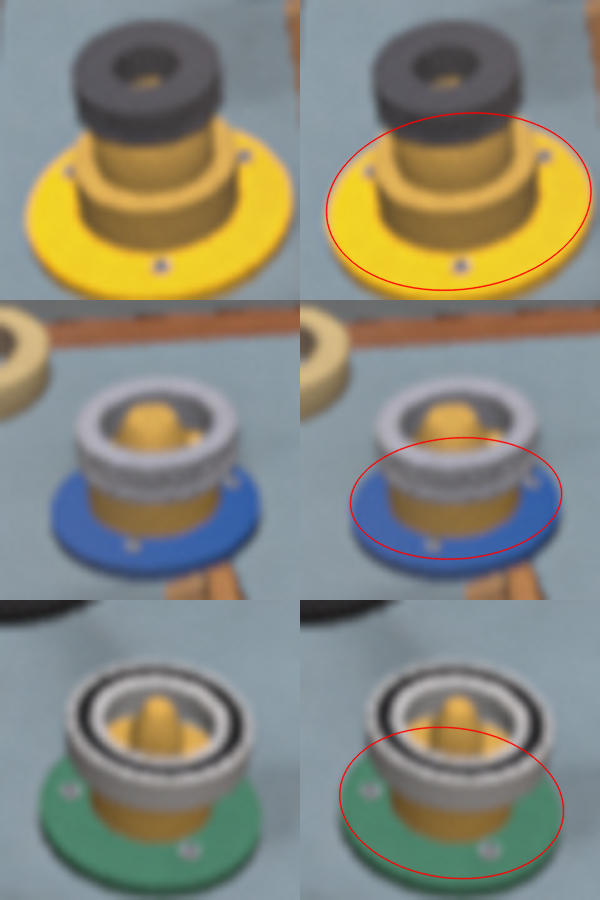

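```bash
cat >> h.py <<'E'
def to(x,y,z):
    from scipy.spatial.transform import Rotation as Ro
    o=ctrl.get_obs();R=Ro.from_rotvec(o['tool_rot'])
    d=R.inv().apply(np.array([x,y,z])-o['tool_pos'])*1000
    t=(R.inv()*Ro.from_matrix(np.diag([1,-1,-1.]))).as_rotvec()
    print('t',round(o['t'],2),'pos',np.array(o['tool_pos']).round(4),'shift mm',d.round(1),'turn',t.round(4),'F',np.array(o['contact_force']).round(1),'open',round(o['opening'],4))
E
python3 -m crank '[[0,0,0.095,0,0,0,-1],[0,0,0.095,0,0,0,-1],[0,0,0.095,0,0,0,-1],[0,0,0,0,0,0,-1]]' 40; python3 -c "
from h import *;to(.428,.0865,.3)"
```

```text
t: 2.13
tool_pos: [0.1744, -0.6001, 0.4047]
tool_rot: [-3.142, 0.023, 0.0]
contact_force: [-0.3, 0.0, -0.6]
opening: 0.0857
t 2.13 pos [ 0.1744 -0.6001  0.4047] shift mm [ 243.4 -690.3  104.7] turn [-0.      0.     -0.0148] F [-0.3  0.  -0.6] open 0.0857
```

```bash
python3 -m crank '[[0,0,-0.015,20,-36,0,-1],[0,0,0,20,-36,0,-1],[0,0,0,20,-36,0,-1],[0,0,0,20,-36,0,-1],[0,0,0,18,-37,0,-1],[0,0,0,15,-38,0,-1],[0,0,0,15,-38,0,-1],[0,0,0,15,-38,0,-1]]'; python3 -c "
from h import *;to(.428,.0865,.3)"
```

```text
t: 2.8
tool_pos: [0.3158, -0.3028, 0.4027]
tool_rot: [3.141, 0.014, 0.0]
contact_force: [0.9, 0.0, -0.4]
opening: 0.0856
t 2.8 pos [ 0.3158 -0.3028  0.4027] shift mm [ 115.8 -388.4  102.4] turn [ 0.0009 -0.0003  0.0091] F [ 0.9  0.  -0.4] open 0.0856
```

```bash
python3 -m crank '[[0,0,0,14,-39,0,-1],[0,0,0,14,-39,0,-1],[0,0,0,14,-39,0,-1],[0,0,0,14,-39,0,-1],[0,0,0,11,-39,0,-1],[0,0,0,10,-38,8,-1],[0,0,0,10,-38,10,-1],[0,0,0,10,-38,10,-1]]'; python3 -m crank '[[0,0,0,10,-38,10,-1],[0,0,0,5,-20,30,-1],[0,0,0,0,0,20,-1],[0,0,0,0,0,0,-1]]' ; python3 -c "
from h import *;to(.428,.0865,.26)"
```

```text
t: 3.47
tool_pos: [0.4058, 0.0153, 0.3792]
tool_rot: [3.134, 0.043, 0.026]
contact_force: [1.4, -0.4, 0.1]
opening: 0.0853
t: 3.8
tool_pos: [0.4199, 0.0829, 0.3183]
tool_rot: [3.135, 0.079, 0.034]
contact_force: [-0.4, -0.3, -0.7]
opening: 0.0848
t 3.8 pos [0.4199 0.0829 0.3183] shift mm [ 7.1 -3.5 58.4] turn [ 0.005  -0.0219  0.0503] F [-0.4 -0.3 -0.7] open 0.0848
```

```bash
python3 -m crank '[[0.005,-0.022,0.05,7,-3.5,20,-1],[0,0,0,0,0,20,-1],[0,0,0,0,0,0,-1]]' ; python3 -c "
from h import *;to(.428,.0865,.225)
for n in('scene','top'):
    p=eyes.get_image(n);cv2.imwrite(f'pics/a_{n}.png',cv2.resize(p['image'][140:320,130:430,::-1],None,fx=2.5,fy=2.5,interpolation=cv2.INTER_CUBIC))
"
```

```text
t: 4.05
tool_pos: [0.4278, 0.0871, 0.2798]
tool_rot: [-3.142, -0.007, -0.002]
contact_force: [-1.4, 0.4, -1.2]
opening: 0.0857
t 4.05 pos [0.4278 0.0871 0.2798] shift mm [ 0.1  0.6 54.8] turn [-0.0001 -0.0016  0.0046] F [-1.4  0.4 -1.2] open 0.0857
```

View pics/a_scene.png

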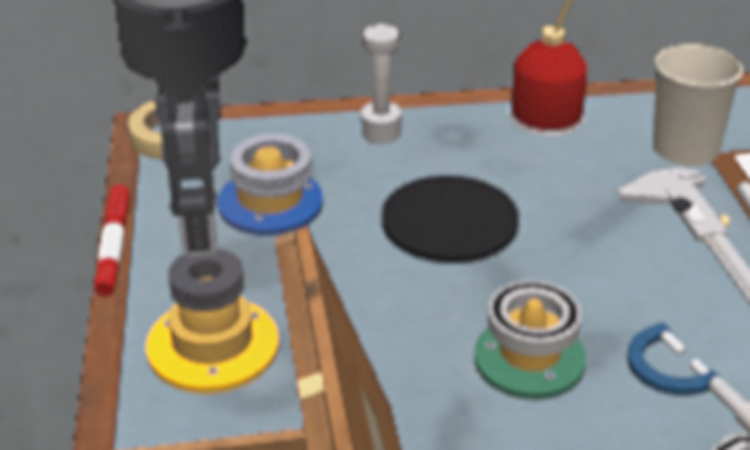

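View pics/a_top.png

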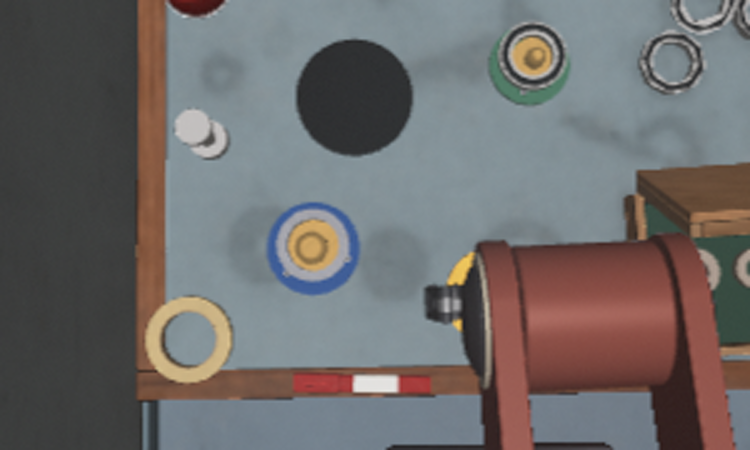

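Run:
```python
from h import *
p=eyes.get_image('scene')
for P in([.4278,.0871-.045,.12],[.4278,.0871+.045,.12],[.4278,.0871,.28],[.428,.0865,.071]):
    print(P,(proj(p,P)[0]-[130,140])*2.5)
K,r,t=cam(p);print(-cv2.Rodrigues(r)[0].T@t)
```

```text
[0.4278, 0.0421, 0.12] [194.74022828 249.43747756]
[0.4278, 0.1321, 0.12] [195.93094956 168.77146201]
[0.4278, 0.0871, 0.28] [172.27074239 -16.77101945]
[0.428, 0.0865, 0.071] [201.76294915 266.97473494]
[ 0.4727054  -0.57548721  0.59083687]
```

```bash
python3 -m crank '[[0,0,0.004,-1,0.5,25,-1],[0,0,0,0,0,20,-1],[0,0,0,0,0,9,-1],[0,0,0,0,0,0,-1]]' ; python3 -c "
from h import *;to(.427,.0865,.225)"
```

```text
t: 4.53
tool_pos: [0.4331, 0.0849, 0.2385]
tool_rot: [-3.141, 0.003, -0.042]
contact_force: [0.1, -0.2, -0.0]
opening: 0.0852
t 4.53 pos [0.4331 0.0849 0.2385] shift mm [-6.5 -1.5 13.3] turn [-0.0006 -0.027  -0.0016] F [ 0.1 -0.2 -0. ] open 0.0852
```

```bash
python3 -m crank '[[0,-0.027,0,-3,-0.5,1,-1],[0,0,0,0,0,0,-1]]' ; python3 -c "
from h import *;to(.427,.0865,.225)"
```

```text
t: 4.7
tool_pos: [0.4311, 0.085, 0.2402]
tool_rot: [-3.141, 0.003, -0.003]
contact_force: [-0.1, -0.1, -1.0]
opening: 0.0852
t 4.7 pos [0.4311 0.085  0.2402] shift mm [-4.1 -1.5 15.2] turn [-0.0007 -0.0022 -0.002 ] F [-0.1 -0.1 -1. ] open 0.0852
```

```bash
python3 -m crank '[[0,-0.002,0,-4,-1.5,5,-1],[0,0,0,0,0,5,-1],[0,0,0,0,0,5,-1],[0,0,0,0,0,0,-1]]' ; python3 -c "
from h import *;to(.427,.0865,.225)"
```

```text
t: 5.03
tool_pos: [0.4288, 0.0864, 0.2286]
tool_rot: [-3.141, 0.003, -0.016]
contact_force: [-1.1, -0.9, -0.4]
opening: 0.0855
t 5.03 pos [0.4288 0.0864 0.2286] shift mm [-1.8 -0.   3.6] turn [-0.0009 -0.01   -0.002 ] F [-1.1 -0.9 -0.4] open 0.0855
```

```bash
python3 -m crank '[[0,-0.01,0.0,-1.5,0,3,-1],[0,0,0,0,0,0,-1],[0,-0.003,0,-0.5,0,1,-1],[0,0,0,0,0,0,-1]]' ; python3 -c "
from h import *;to(.427,.0865,.225);print(ctrl.get_obs()['q'].round(3))
p=eyes.get_image('scene');cv2.imwrite('pics/b.png',zoom(p,[.43,.087],'',[],z=.06,h=40,s=12))"
```

```text
t: 5.37
tool_pos: [0.4266, 0.0865, 0.224]
tool_rot: [-3.141, 0.003, 0.007]
contact_force: [0.1, -0.5, -0.2]
opening: 0.0853
t 5.37 pos [0.4266 0.0865 0.224 ] shift mm [ 0.4  0.  -1. ] turn [-0.0008  0.0045 -0.0018] F [ 0.1 -0.5 -0.2] open 0.0853
[ 2.900e-02 -2.290e-01  2.195e+00  1.000e-03  1.180e+00  1.601e+00]
```

View pics/b.png

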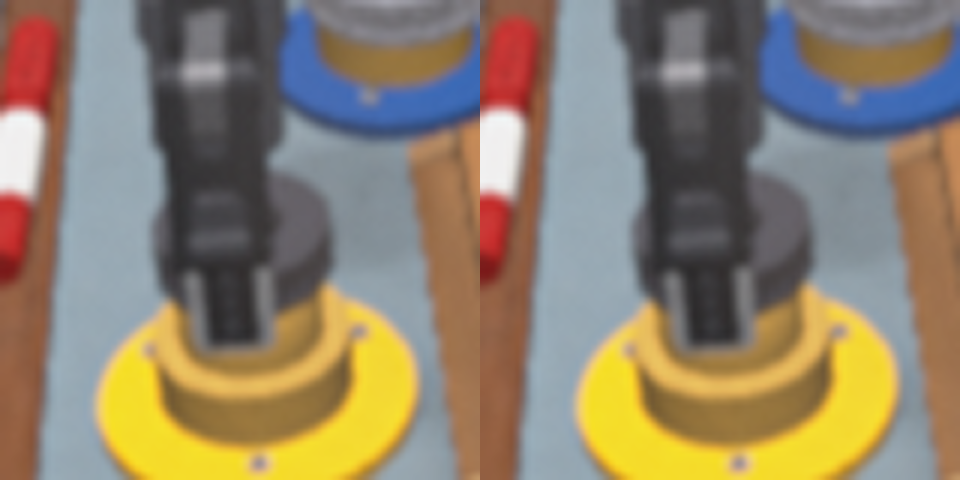

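Run:
```python
from h import *
p=eyes.get_image('scene')
u0=(proj(p,[.43,.087,.06])[0]-40).astype(int)
for P in([.4266,.044,.064],[.4266,.044,.074],[.4266,.087,.071],[.4266,.087,.053],[.4316,.087,.062],[.4266,.087,.01]):
    print(P,(proj(p,P)[0]-u0+.5)*6)
```

```text
[0.4266, 0.044, 0.064] [231.43662212 336.75129307]
[0.4266, 0.044, 0.074] [228.38422952 308.17310739]
[0.4266, 0.087, 0.071] [230.21698581 216.98937263]
[0.4266, 0.087, 0.053] [235.41691635 266.9359016 ]
[0.4316, 0.087, 0.062] [250.65522272 240.81777614]
[0.4266, 0.087, 0.01] [247.36192872 381.67049294]
```

```bash
python3 -m crank '[[0,0.004,0.0,2.4,0,-1,-1],[0,0,0,0,0,0,-1]]' ; python3 -c "
from h import *;to(.429,.0865,.225)"
```

```text
t: 5.63
tool_pos: [0.4295, 0.0865, 0.2256]
tool_rot: [-3.141, 0.003, -0.002]
contact_force: [0.3, -0.9, -0.5]
opening: 0.0854
t 5.63 pos [0.4295 0.0865 0.2256] shift mm [-0.5  0.   0.6] turn [-0.0008 -0.0013 -0.0017] F [ 0.3 -0.9 -0.5] open 0.0854
```

```bash
python3 -m crank '[[0,0,0,0,0,0,0.2],[0,0,0,0,0,0,0.2],[0,0,0,0,0,0,0.3],[0,0,0,0,0,0,0.5],[0,0,0,0,0,0,0.7],[0,0,0,0,0,0,1],[0,0,0,0,0,0,1],[0,0,0,0,0,0,1]]' 40; python3 -c "
from h import *;to(.429,.0865,.225)
p=eyes.get_image('scene');cv2.imwrite('pics/c.png',zoom(p,[.43,.087],'',[],z=.06,h=40,s=12))"
```

```text
t: 6.3
tool_pos: [0.43, 0.0865, 0.2265]
tool_rot: [-3.141, 0.003, -0.004]
contact_force: [-0.7, 1.0, 0.8]
opening: 0.0486
t 6.3 pos [0.43   0.0865 0.2265] shift mm [-1.  -0.   1.5] turn [-0.0006 -0.0024 -0.0017] F [-0.7  1.   0.8] open 0.0486
```

View pics/c.png

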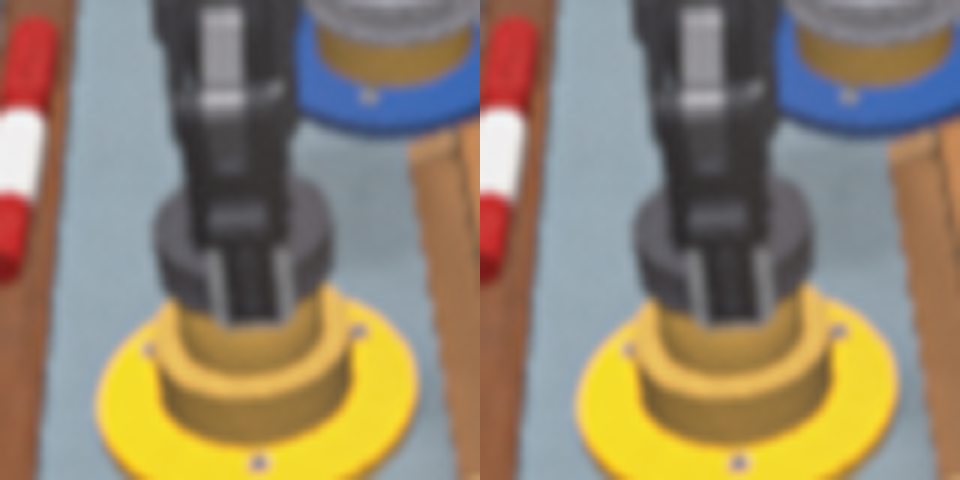

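Run:
```python
from h import *
p=eyes.get_image('scene')
u0=(proj(p,[.43,.087,.06])[0]-40).astype(int)
for P in([.43,.0615,.053],[.43,.0615,.058],[.43,.051,.053],[.43,.051,.058],[.43,.0625,.053]):
    print(P,(proj(p,P)[0]-u0+.5)*6)
```

```text
[0.43, 0.0615, 0.053] [247.38863371 324.73245388]
[0.43, 0.0615, 0.058] [245.95947556 310.81464771]
[0.43, 0.051, 0.053] [247.35520023 349.78625754]
[0.43, 0.051, 0.058] [245.91047527 335.80226185]
[0.43, 0.0625, 0.053] [247.3917807  322.37421334]
```

```bash
python3 -m crank '[[0,0,0,0,0,-8,1],[0,0,0,0,0,-20,1],[0,0,0,0,0,-30,1],[0,0,0,15,-10,0,1],[0,0,0,31,-21,0,1],[0,0,0,31,-21,0,1],[0,0,0,31,-21,0,1],[0,0,0,31,-21,0,1]]'; python3 -m crank '[[0,0,0,25,-17,0,1],[0,0,0,0,0,0,1]]'; python3 -c "
from h import *;to(.616,.215,.20)"
```

```text
t: 7.07
tool_pos: [0.5673, 0.1809, 0.2842]
tool_rot: [3.14, -0.01, -0.011]
contact_force: [0.8, -0.0, -2.0]
opening: 0.0493
t: 7.23
tool_pos: [0.5971, 0.2014, 0.2836]
tool_rot: [-3.142, 0.007, 0.008]
contact_force: [-0.7, 0.1, -1.0]
opening: 0.0486
t 7.23 pos [0.5971 0.2014 0.2836] shift mm [ 19.2 -13.7  83.5] turn [-0.      0.005  -0.0045] F [-0.7  0.1 -1. ] open 0.0486
```

```bash
python3 -m crank '[[0,0.005,-0.004,19,-13.5,0,1],[0,0,0,0,0,25,1],[0,0,0,0,0,25,1],[0,0,0,0,0,20,1],[0,0,0,0,0,8,1],[0,0,0,0,0,0,1]]'; python3 -c "
from h import *;to(.616,.215,.1815)"
```

```text
t: 7.73
tool_pos: [0.6169, 0.2165, 0.2015]
tool_rot: [3.14, 0.003, -0.008]
contact_force: [-0.3, -0.7, -2.3]
opening: 0.0489
t 7.73 pos [0.6169 0.2165 0.2015] shift mm [-0.8  1.5 20. ] turn [0.0016 0.0048 0.0019] F [-0.3 -0.7 -2.3] open 0.0489
```

```bash
python3 -m crank '[[0,0.005,0,0,1,8,1],[0,0,0,0,0,6,1],[0,0,0,0,0,0,1]]'; python3 -c "
from h import *;to(.616,.215,.1815)
p=eyes.get_image('scene');a=zoom(p,[.616,.215],'',[],z=.03,h=40,s=12)[:,:480]
p=eyes.get_image('top');cv2.imwrite('pics/d.png',np.hstack([a,zoom(p,[.616,.215],'',[],z=.03,h=40,s=12)[:,:480]]))"
```

```text
t: 7.98
tool_pos: [0.6167, 0.2151, 0.188]
tool_rot: [3.14, 0.003, 0.002]
contact_force: [0.0, 0.1, -2.8]
opening: 0.0488
t 7.98 pos [0.6167 0.2151 0.188 ] shift mm [-0.7  0.   6.5] turn [ 0.0015 -0.0012  0.0017] F [ 0.   0.1 -2.8] open 0.0488
```

View pics/d.png

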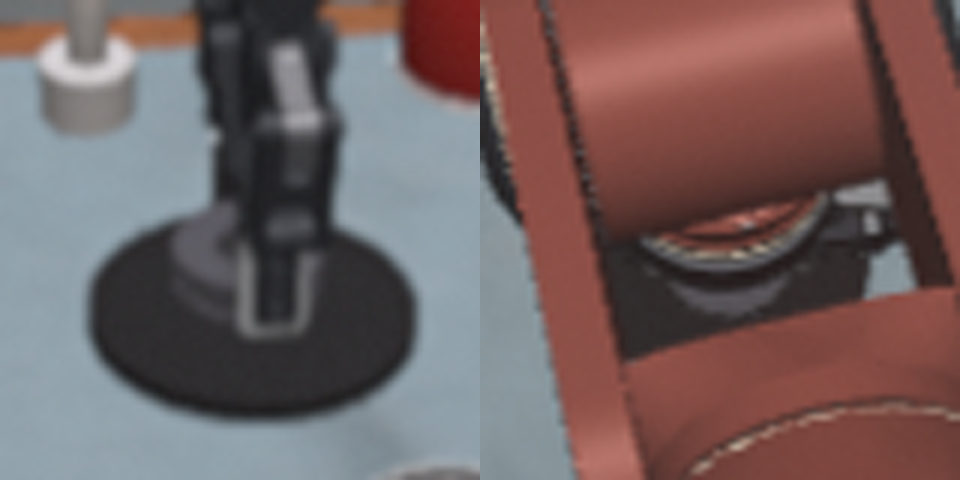

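```bash
python3 -m crank '[[0,0,0,0,0,3,1],[0,0,0,0,0,2,1],[0,0,0,0,0,0,1]]';python3 -m crank '[[0,0,0,0,0,1.2,1],[0,0,0,0,0,0,1]]'
```

```text
t: 8.33
tool_pos: [0.6184, 0.2154, 0.1868]
tool_rot: [3.142, 0.003, 0.012]
contact_force: [-0.7, -0.1, -3.2]
opening: 0.0489
t: 8.5
tool_pos: [0.6188, 0.2155, 0.1863]
tool_rot: [-3.141, -0.003, -0.014]
contact_force: [-0.4, 0.5, -2.2]
opening: 0.0488
```

```bash
python3 -c "
from h import *;to(.616,.215,.1815)";python3 -m crank '[[0,-0.008,0,-2,0,4,1],[0,0,0,0,0,0,1]]';python3 -c "
from h import *;to(.616,.215,.1815)"
```

```text
t 8.5 pos [0.6188 0.2155 0.1863] shift mm [-2.8  0.5  4.8] turn [-0.0003 -0.0091  0.0017] F [-0.4  0.5 -2.2] open 0.0488
t: 8.67
tool_pos: [0.6169, 0.2155, 0.1824]
tool_rot: [-3.141, -0.003, -0.002]
contact_force: [-0.7, 0.2, -2.2]
opening: 0.0484
t 8.67 pos [0.6169 0.2155 0.1824] shift mm [-0.9  0.5  0.9] turn [-0.0004 -0.001   0.0017] F [-0.7  0.2 -2.2] open 0.0484
```

```bash
python3 -m crank '[[0,0,0,-0.5,0,1.5,1],[0,0,0,0,0,0,1]]';python3 -c "
from h import *;to(.616,.215,.1815)"; python3 -m crank '[[0,-0.004,0,-0.5,0,2,1],[0,0,0,0,0,0,1]]';python3 -c "
from h import *;to(.616,.215,.1815)"
```

```text
t: 8.83
tool_pos: [0.6168, 0.2157, 0.1817]
tool_rot: [-3.141, -0.003, -0.004]
contact_force: [0.3, 0.5, -1.9]
opening: 0.0485
t 8.83 pos [0.6168 0.2157 0.1817] shift mm [-0.8  0.7  0.2] turn [-0.0007 -0.0028  0.0017] F [ 0.3  0.5 -1.9] open 0.0485
t: 9.0
tool_pos: [0.6174, 0.2158, 0.182]
tool_rot: [-3.141, -0.003, -0.003]
contact_force: [0.6, -0.0, -2.6]
opening: 0.0488
t 9.0 pos [0.6174 0.2158 0.182 ] shift mm [-1.4  0.8  0.5] turn [-0.0008 -0.0017  0.002 ] F [ 0.6 -0.  -2.6] open 0.0488
```

```bash
python3 -m crank '[[0,-0.002,0,-1,0.5,3,1],[0,0,0,0,0,0,1]]';python3 -c "
from h import *;to(.616,.215,.1815)"; python3 -m crank '[[0,-0.002,0,0,0,3,1],[0,0,0,0,0,0,1]]';python3 -c "
from h import *;to(.616,.215,.1815)
p=eyes.get_image('scene');cv2.imwrite('pics/e.png',zoom(p,[.616,.215],'',[],z=.03,h=40,s=12)[:,:480])"
```

```text
t: 9.17
tool_pos: [0.6178, 0.2158, 0.1821]
tool_rot: [-3.139, -0.003, -0.005]
contact_force: [0.5, -0.6, -2.7]
opening: 0.049
t 9.17 pos [0.6178 0.2158 0.1821] shift mm [-1.8  0.8  0.6] turn [-0.0021 -0.0035  0.0019] F [ 0.5 -0.6 -2.7] open 0.049
t: 9.33
tool_pos: [0.6187, 0.2161, 0.1819]
tool_rot: [-3.139, -0.003, -0.004]
contact_force: [0.6, 0.2, -3.0]
opening: 0.0491
t 9.33 pos [0.6187 0.2161 0.1819] shift mm [-2.7  1.1  0.4] turn [-0.0023 -0.0029  0.0022] F [ 0.6  0.2 -3. ] open 0.0491
```

View pics/e.png

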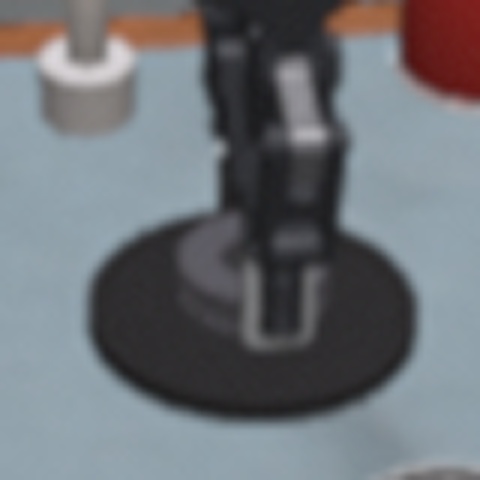

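```bash
python3 -c "
from h import *;o=ctrl.get_obs();print(o['effort'].round(2),o['q'].round(4),o['dq'].round(3),o['wrist_torque'])";python3 -m crank '[[0,-0.003,0,-2.5,1,5,1]]';python3 -c "
from h import *;to(.616,.215,.1815);o=ctrl.get_obs();print(o['effort'].round(2),o['q'].round(4),o['dq'].round(3),o['wrist_torque'])"
```

```text
[ 2.000e-02 -4.701e+01 -3.179e+01 -0.000e+00  1.300e-01 -0.000e+00] [0.2222 0.3429 1.6784 0.0018 1.1165 1.7901] [ 0.001  0.008  0.01   0.001 -0.017  0.001] [ 0.01769373 -0.00024866  0.05700597]
t: 9.47
tool_pos: [0.6183, 0.2158, 0.1812]
tool_rot: [-3.137, -0.004, -0.009]
contact_force: [-6.3, 0.4, 36.0]
opening: 0.0489
t 9.47 pos [0.6183 0.2158 0.1812] shift mm [-2.3  0.8 -0.3] turn [-0.0041 -0.0058  0.0023] F [-6.3  0.4 36. ] open 0.0489
[-1.580e+00 -2.449e+01 -1.740e+01 -2.200e-01 -1.830e+00  1.000e-02] [0.2217 0.3421 1.6805 0.003  1.1124 1.7889] [-0.004 -0.018  0.025  0.015 -0.044 -0.013] [-0.22595517  1.16630006 -0.0235038 ]
```

```bash
python3 -m crank '[[0,0,0,0,0,-0.5,1],[0,0,0,0,0,0,0.2],[0,0,0,0,0,0,-0.3],[0,0,0,0,0,0,-1],[0,0,0,0,0,0,-1],[0,0,0,0,0,0,-1]]';python3 -c "
from h import *;to(.616,.215,.1815)"
```

```text
t: 9.97
tool_pos: [0.618, 0.2157, 0.1806]
tool_rot: [-3.137, -0.004, -0.009]
contact_force: [-0.5, -0.0, 0.6]
opening: 0.0855
t 9.97 pos [0.618  0.2157 0.1806] shift mm [-2.   0.7 -1. ] turn [-0.0044 -0.0057  0.0023] F [-0.5 -0.   0.6] open 0.0855
```

```bash
python3 -m crank '[[0,-0.005,0,0,0,-25,-1],[0,0,0,0,0,-35,-1],[0,0,0,0,0,-30,-1],[0,0,0,-30,-8,0,-1],[0,0,0,-30,-8,0,-1],[0,0,0,-30,-8,0,-1],[0,0,0,-30,-8,0,-1],[0,0,0,0,0,0,-1]]';python3 -c "
from h import *;to(.478,.253,.23)
for n in('scene','top'):
    p=eyes.get_image(n)
    for q,zz,r,hh,c0 in(('small_ring_center',.008,.025,.018,[.616,.215]),):
        for d in spotter.outline_of(q,p)[:1]:
            x,e,A=fitmask(p,d['region'],[(zz,r),(zz+hh,r)],c0);print(n,q,round(d['confidence'],2),x.round(4),e.round(2),A)
    cv2.imwrite(f'pics/f_{n}.png',zoom(p,[.616,.215],'',[(x,.025,.026),(x,.025,.008)],z=.03,h=40,s=10))
"
```

```text
t: 10.63
tool_pos: [0.4935, 0.2465, 0.2708]
tool_rot: [-3.138, 0.003, 0.01]
contact_force: [0.3, 0.2, 0.4]
opening: 0.0854
t 10.63 pos [0.4935 0.2465 0.2708] shift mm [-15.3  -6.3  40.9] turn [-0.0035  0.0063 -0.0017] F [0.3 0.2 0.4] open 0.0854
scene small_ring_center 0.9 [0.6204 0.2166] 0.37 444.5
top small_ring_center 0.62 [0.6207 0.2196] 1.91 186.0
```

View pics/f_scene.png

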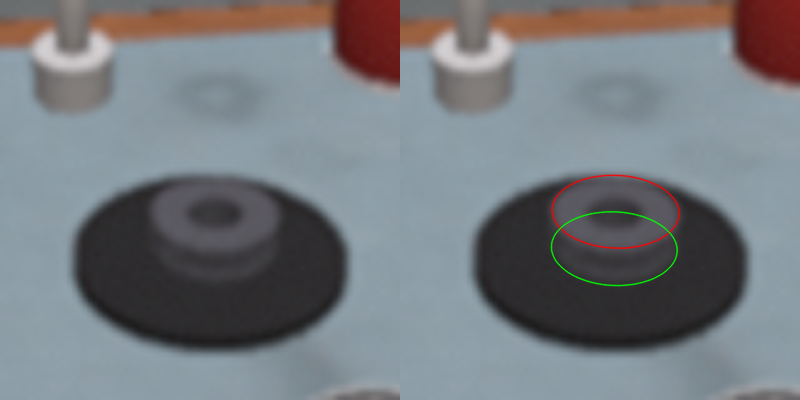

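View pics/f_top.png

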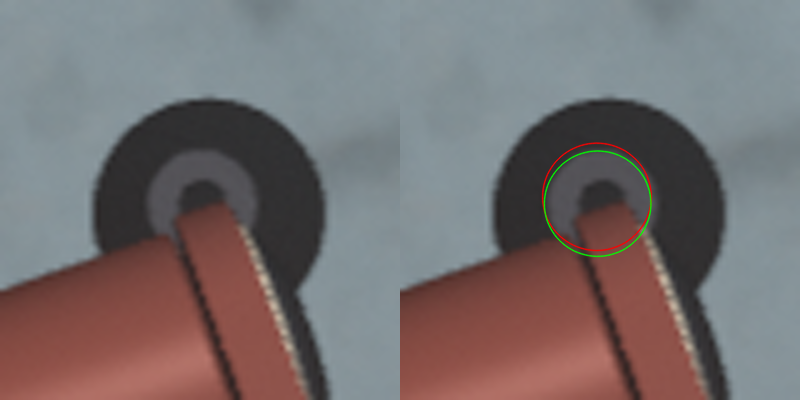

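```bash
python3 -m crank '[[0,0.006,0,-16,-6,0,-1],[0,0,0,0,0,20,-1],[0,0,0,0,0,20,-1],[0,0,0,0,0,15,-1],[0,0,0,0,0,10,-1]]';python3 -c "
from h import *;to(.477,.2525,.19)"
```

```text
t: 11.25
tool_pos: [0.4907, 0.2514, 0.2103]
tool_rot: [-3.134, 0.015, -0.027]
contact_force: [0.1, 0.1, -0.5]
opening: 0.0852
t 11.25 pos [0.4907 0.2514 0.2103] shift mm [-14.1  -0.8  20.1] turn [-0.0074 -0.0174 -0.0096] F [ 0.1  0.1 -0.5] open 0.0852
```

```bash
python3 -m crank '[[-0.007,-0.017,-0.01,-14,-1,0,-1],[0,0,0,0,0,0,-1]]';python3 -c "
from h import *;to(.477,.2525,.19)"
```

```text
t: 11.42
tool_pos: [0.4768, 0.2516, 0.2071]
tool_rot: [3.139, -0.002, -0.01]
contact_force: [-0.7, 0.1, -0.4]
opening: 0.0857
t 11.42 pos [0.4768 0.2516 0.2071] shift mm [ 0.3 -1.  17.1] turn [ 0.0021  0.0062 -0.0012] F [-0.7  0.1 -0.4] open 0.0857
```

```bash
python3 -m crank '[[0.002,0.005,0,0,-1,9,-1],[0,-0.004,0,-1.5,0,7,-1],[0,-0.004,0,-1.5,0,2,-1],[0,0,0,0,0,0,-1]]';python3 -c "
from h import *;to(.477,.2525,.19)
p=eyes.get_image('scene');cv2.imwrite('pics/g.png',zoom(p,[.477,.253],'',[],z=.05,h=40,s=12)[:,:480])"
```

```text
t: 11.75
tool_pos: [0.4748, 0.2528, 0.1896]
tool_rot: [-3.14, 0.002, 0.009]
contact_force: [1.0, 0.4, -0.1]
opening: 0.0855
t 11.75 pos [0.4748 0.2528 0.1896] shift mm [ 2.2  0.3 -0.4] turn [-0.0014  0.0056 -0.0015] F [ 1.   0.4 -0.1] open 0.0855
```

View pics/g.png

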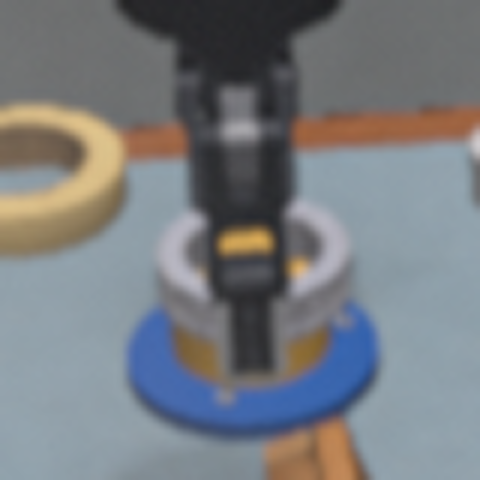

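```bash
python3 -m crank '[[-0.001,0.005,-0.001,2,0,-0.5,-1],[0,0,0,0,0,0,-0.6],[0,0,0,0,0,0,0],[0,0,0,0,0,0,0.3],[0,0,0,0,0,0,1],[0,0,0,0,0,0,1],[0,0,0,0,0,0,1],[0,0,0,0,0,0,1]]' 40;python3 -c "
from h import *;to(.477,.2525,.19)
p=eyes.get_image('scene');cv2.imwrite('pics/g2.png',zoom(p,[.477,.253],'',[],z=.05,h=40,s=12)[:,:480])"
```

```text
t: 12.47
tool_pos: [0.4779, 0.2531, 0.192]
tool_rot: [-3.141, 0.0, -0.005]
contact_force: [0.1, 0.3, -0.4]
opening: 0.0635
t 12.47 pos [0.4779 0.2531 0.192 ] shift mm [-0.9  0.6  2. ] turn [-0.0009 -0.0033 -0.0002] F [ 0.1  0.3 -0.4] open 0.0635
```

View pics/g2.png

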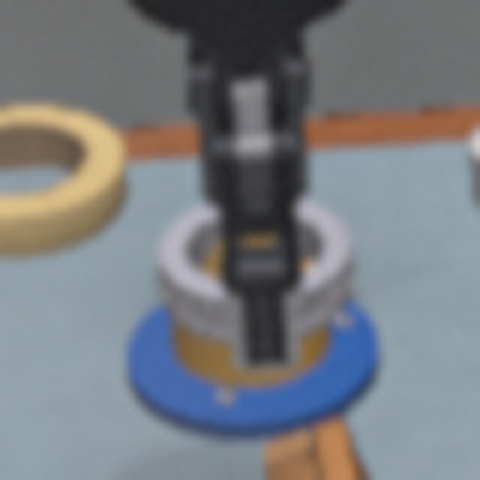

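```bash
python3 -m crank '[[0,0,0,0,0,-10,1],[0,0,0,0,0,-25,1],[0,0,0,0,0,-30,1],[0,0,0,-5,15,0,1],[0,0,0,-12,33,0,1],[0,0,0,-12,36,0,1],[0,0,0,-12,36,0,1],[0,0,0,-8,25,0,1]]';python3 -m crank '[[0,0,0,0,0,0,1]]'; python3 -c "
from h import *;to(.43,.0869,.228)"
```

```text
t: 13.18
tool_pos: [0.4265, 0.1069, 0.2613]
tool_rot: [-3.141, -0.015, -0.001]
contact_force: [0.8, 0.3, -3.3]
opening: 0.064
t: 13.27
tool_pos: [0.4249, 0.104, 0.261]
tool_rot: [3.14, 0.009, -0.001]
contact_force: [0.2, -0.0, -3.3]
opening: 0.0639
t 13.27 pos [0.4249 0.104  0.261 ] shift mm [ 5.  17.1 33. ] turn [0.0016 0.0007 0.0059] F [ 0.2 -0.  -3.3] open 0.0639
```

```bash
python3 -m crank '[[0,0,0.005,5,17,0,1],[0,0,0,0,0,0,1],[0,-0.004,0,-2,0,10,1],[0,-0.004,0,-2,0,8,1],[0,0,0,0,0,0,1]]'
cat > m2.py <<'E'
import sys
from h import *
# usage: query r h z_under cx cy post_r... name ; fits held piece at z_under
q,r,h,dz,name=sys.argv[1],float(sys.argv[2]),float(sys.argv[3]),float(sys.argv[4]),sys.argv[5]
o=ctrl.get_obs();T=o['tool_pos'];zz=T[2]-dz
to(*[float(v) for v in sys.argv[6:9]])
ims=[]
for n in('scene','top'):
    p=eyes.get_image(n)
    for d in spotter.outline_of(q,p)[:1]:
        try:
            x,e,A=fitmask(p,d['region'],[(zz,r),(zz+h,r)],T[:2]);print(n,round(d['confidence'],2),x.round(4),'rms',e.round(2),A,'minus TCP mm',((x-T[:2])*1000).round(1))
        except Exception as ex: print(ex);x=T[:2]
        ims.append(zoom(p,T[:2],'',[(x,r,zz+h),(x,r,zz)],z=.05,h=40,s=12)[:, (480 if n=='scene' else 0):(960 if n=='scene' else 480)])
cv2.imwrite(f'pics/{name}.png',np.hstack([i[:480,:480] for i in ims if i.shape[0]==480]))
E
python3 m2.py large_ring_center .032 .02 .162 i1 .43 .0869 .23
```

```text
t: 13.68
tool_pos: [0.4245, 0.0862, 0.2425]
tool_rot: [-3.141, 0.004, 0.013]
contact_force: [-0.2, 0.6, -4.6]
opening: 0.064
t 13.68 pos [0.4245 0.0862 0.2425] shift mm [ 5.6 -0.7 12.5] turn [-0.0003  0.0083 -0.0026] F [-0.2  0.6 -4.6] open 0.064
scene 0.77 [0.4237 0.0867] rms 1.18 400.0 minus TCP mm [-0.8  0.5]
top 0.32 [0.6198 0.0684] rms 1.74 351.0 minus TCP mm [195.3 -17.7]
```

```bash
ls pics
```

```text
a_scene.png
a_top.png
b.png
c.png
d.png
e.png
f_scene.png
f_top.png
g.png
g2.png
i1.png
scene0.png
top0.png
z_scene.png
z_top.png
```

View pics/i1.png

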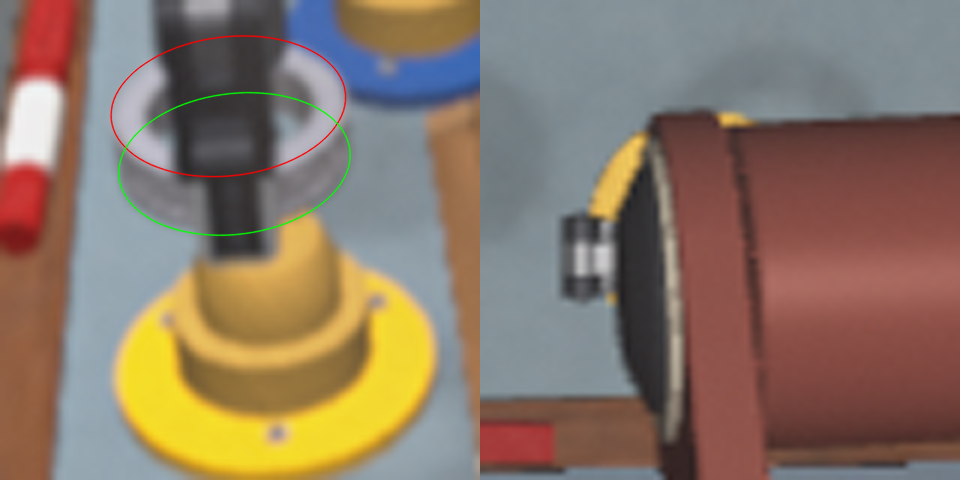

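```bash
python3 -m crank '[[0,0.008,-0.002,5.5,-0.7,0,1],[0,0,0,0,0,0,1]]'
python3 - <<'E'
from h import *
to(.43,.0869,.23);T=ctrl.get_obs()['tool_pos'];zz=T[2]-.162
p=eyes.get_image('scene')
c=(.4296,.0869);c2=(T[0]-.0005,T[1])
cv2.imwrite('pics/i2.png',zoom(p,[.43,.0869],'',[(c,.046,.01),(c,.0285,.03),(c,.016,.053),(c2,.032,zz),(c2,.032,zz+.02)],z=.05,h=33,s=20)[:,660:])
E
```

```text
t: 14.05
tool_pos: [0.4318, 0.0875, 0.245]
tool_rot: [-3.141, -0.002, -0.009]
contact_force: [0.3, 0.2, -3.7]
opening: 0.0636
t 14.05 pos [0.4318 0.0875 0.245 ] shift mm [-1.9  0.6 15. ] turn [-0.0003 -0.0054  0.0011] F [ 0.3  0.2 -3.7] open 0.0636
```

View pics/i2.png

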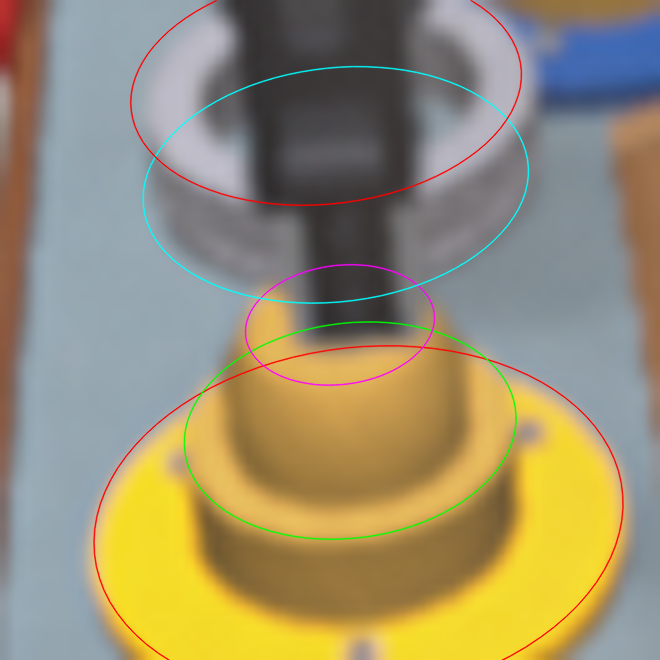

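```bash
python3 -m crank '[[0,-0.005,0,-2.2,0.8,0,1],[0,-0.003,0,-2,0,10,1],[0,-0.003,0,-2,0,10,1],[0,0,0,0,0,0,1]]'; python3 -c "
from h import *;to(.4297,.0867,.212)"
```

```text
t: 14.43
tool_pos: [0.4253, 0.0868, 0.2241]
tool_rot: [-3.141, -0.002, 0.009]
contact_force: [0.0, -0.4, -3.1]
opening: 0.0638
t 14.43 pos [0.4253 0.0868 0.2241] shift mm [ 4.5  0.1 12.1] turn [-0.0003  0.006   0.0014] F [ 0.  -0.4 -3.1] open 0.0638
```

```bash
python3 -m crank '[[0,0.006,0.001,4.5,0,5,1],[0,0,0,0,0,0,1]]'; python3 -c "
from h import *;to(.4297,.0867,.212)"
```

```text
t: 14.6
tool_pos: [0.4292, 0.0867, 0.2172]
tool_rot: [-3.141, -0.0, 0.002]
contact_force: [-0.6, -0.3, -4.1]
opening: 0.0636
t 14.6 pos [0.4292 0.0867 0.2172] shift mm [0.5 0.  5.2] turn [-0.0003  0.0016  0.0001] F [-0.6 -0.3 -4.1] open 0.0636
```

```bash
python3 -m crank '[[0,0.001,0,0.3,0,5,1]]'; python3 -c "
from h import *;to(.4297,.0867,.205)
p=eyes.get_image('scene');cv2.imwrite('pics/j.png',zoom(p,[.43,.0869],'',[],z=.05,h=33,s=20)[:,:660])"
```

```text
t: 14.68
tool_pos: [0.4301, 0.0867, 0.2125]
tool_rot: [-3.141, -0.0, -0.001]
contact_force: [-0.3, 0.8, -3.5]
opening: 0.0637
t 14.68 pos [0.4301 0.0867 0.2125] shift mm [-0.4  0.   7.5] turn [-0.0003 -0.0009  0.0001] F [-0.3  0.8 -3.5] open 0.0637
```

View pics/j.png

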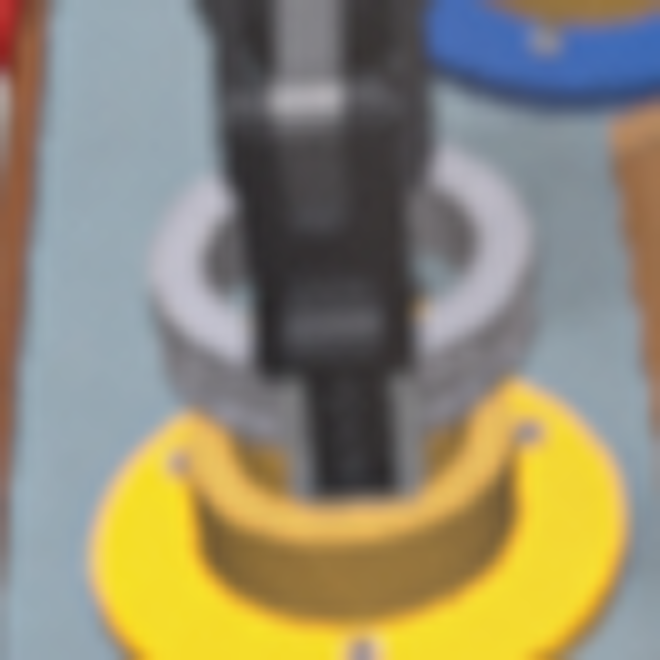

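```bash
python3 -m crank '[[0,-0.001,0,-0.7,0,5,1]]'; python3 -c "
from h import *;to(.4294,.0867,.192)"
```

```text
t: 14.82
tool_pos: [0.4291, 0.0866, 0.2062]
tool_rot: [-3.141, 0.0, 0.002]
contact_force: [0.9, -0.6, -2.6]
opening: 0.0634
t 14.82 pos [0.4291 0.0866 0.2062] shift mm [ 0.3 -0.  14.2] turn [-0.0002  0.0015 -0.0001] F [ 0.9 -0.6 -2.6] open 0.0634
```

```bash
python3 -m crank '[[0,0.001,0,0.2,0,4,1]]'; python3 -c "
from h import *;to(.4294,.0867,.192)"; python3 -m crank '[[0,0.001,0,0,0,4,1]]'; python3 -c "
from h import *;to(.4294,.0867,.192)"
```

```text
t: 14.9
tool_pos: [0.4291, 0.0866, 0.2015]
tool_rot: [-3.141, 0.0, 0.002]
contact_force: [-0.0, -0.3, -3.2]
opening: 0.0639
t 14.9 pos [0.4291 0.0866 0.2015] shift mm [ 0.4 -0.1  9.5] turn [-0.0002  0.0011 -0.0001] F [-0.  -0.3 -3.2] open 0.0639
t: 14.98
tool_pos: [0.4292, 0.0867, 0.1972]
tool_rot: [-3.141, 0.0, -0.001]
contact_force: [0.3, -0.6, -3.2]
opening: 0.0636
t 14.98 pos [0.4292 0.0867 0.1972] shift mm [ 0.2 -0.   5.2] turn [-0.0002 -0.0004 -0.    ] F [ 0.3 -0.6 -3.2] open 0.0636
```

No side force, so the ring is sliding over the spindle cleanly.

```bash
python3 -m crank '[[0,0,0,0,0,3.5,1]]'; python3 -c "
from h import *;to(.4294,.0867,.192)"; python3 -m crank '[[0,0,0,0,0,2,1]]'; python3 -c "
from h import *;to(.4294,.0867,.192)"
```

```text
t: 15.07
tool_pos: [0.4291, 0.0866, 0.1932]
tool_rot: [-3.141, 0.0, -0.0]
contact_force: [0.7, 0.2, -3.6]
opening: 0.0637
t 15.07 pos [0.4291 0.0866 0.1932] shift mm [ 0.3 -0.1  1.2] turn [-0.0002 -0.0001 -0.    ] F [ 0.7  0.2 -3.6] open 0.0637
t: 15.15
tool_pos: [0.4293, 0.0867, 0.1918]
tool_rot: [-3.141, -0.0, 0.003]
contact_force: [-12.2, -0.8, 22.9]
opening: 0.0634
t 15.15 pos [0.4293 0.0867 0.1918] shift mm [ 0.1 -0.  -0.2] turn [-0.0001  0.0019  0.    ] F [-12.2  -0.8  22.9] open 0.0634
```

```bash
python3 -m crank '[[0,0,0,0,0,0,1],[0,0,0,0,0,0,0.2],[0,0,0,0,0,0,-0.3],[0,0,0,0,0,0,-1],[0,0,0,0,0,0,-1],[0,0,0,0,0,-20,-1],[0,0,0,0,0,-30,-1],[0,0,0,0,0,-30,-1]]'; python3 -c "
from h import *;to(.6455,.0518,.27)"
```

```text
t: 15.82
tool_pos: [0.4277, 0.0865, 0.2686]
tool_rot: [3.141, -0.0, -0.021]
contact_force: [0.9, -0.5, -0.6]
opening: 0.0854
t 15.82 pos [0.4277 0.0865 0.2686] shift mm [217.7  34.7  -4.3] turn [ 0.0002  0.0134 -0.0002] F [ 0.9 -0.5 -0.6] open 0.0854
```

```bash
python3 -m crank '[[0,0.013,0,20,3,0,-1],[0,0,0,35,6,0,-1],[0,0,0,36,6,0,-1],[0,0,0,36,6,0,-1],[0,0,0,36,6,0,-1],[0,0,0,33,6,0,-1],[0,0,0,15,1,0,-1],[0,0,0,0,0,0,-1]]'
python3 - <<'E'
from h import *
to(.6465,.0518,.19)
p=eyes.get_image('scene')
for q,zz,r,hh,c0 in(('large_ring_center',.03,.032,.02,[.43,.087]),('bearing_center',.03,.031,.014,[.646,.052])):
    for d in spotter.outline_of(q,p)[:1]:
        x,e,A=fitmask(p,d['region'],[(zz,r),(zz+hh,r)],c0);print(q,round(d['confidence'],2),x.round(4),e.round(2),A)
c=(.4299,.0864)
cv2.imwrite('pics/k.png',np.hstack([zoom(p,[.43,.087],'',[(c,.046,.01),(c,.032,.05),(c,.032,.03)],z=.03,h=33,s=12)[:,396:],zoom(p,[.645,.05],'',[],z=.03,h=33,s=12)[:,:396]]))
E
```

```text
t: 16.48
tool_pos: [0.6522, 0.0514, 0.2866]
tool_rot: [3.141, 0.002, 0.049]
contact_force: [-1.5, 0.0, -0.6]
opening: 0.0854
t 16.48 pos [0.6522 0.0514 0.2866] shift mm [-8.7 -0.4 96.4] turn [ 0.     -0.0311  0.0014] F [-1.5  0.  -0.6] open 0.0854
large_ring_center 0.75 [0.4312 0.0867] 0.98 887.5
bearing_center 0.87 [0.6482 0.0512] 0.68 807.0
```

View pics/k.png

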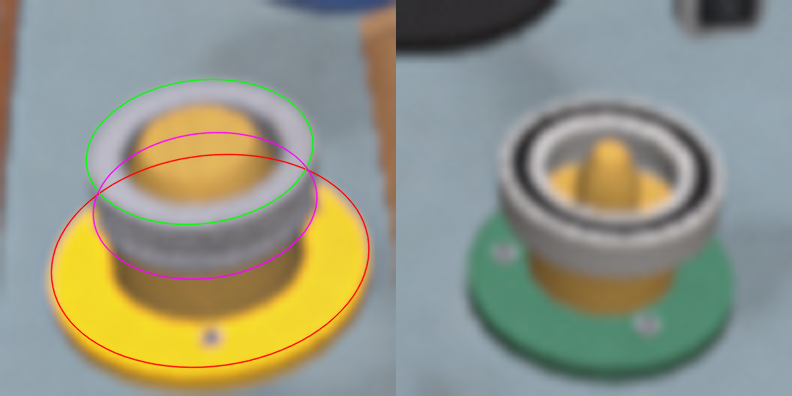

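```bash
python3 -m crank '[[0,-0.031,0.001,-6,0,10,-1],[0,0,0,0,0,20,-1],[0,0,0,0,0,25,-1],[0,0,0,0,0,15,-1],[0,0,0,0,0,0,-1]]'; python3 -c "
from h import *;to(.6467,.0515,.19)"
```

```text
t: 17.05
tool_pos: [0.6355, 0.054, 0.2129]
tool_rot: [-3.141, -0.005, 0.018]
contact_force: [-1.1, 0.4, -0.4]
opening: 0.0852
t 17.05 pos [0.6355 0.054  0.2129] shift mm [11.4  2.5 22.8] turn [-0.0003  0.0118  0.0034] F [-1.1  0.4 -0.4] open 0.0852
```

```bash
python3 -m crank '[[0,0.012,0.003,11,2.5,0,-1],[0,0,0,0,0,0,-1]]'; python3 -c "
from h import *;to(.6467,.0515,.19)"
```

```text
t: 17.22
tool_pos: [0.6444, 0.052, 0.2114]
tool_rot: [-3.141, -0.002, 0.006]
contact_force: [0.8, -0.7, -0.3]
opening: 0.0856
t 17.22 pos [0.6444 0.052  0.2114] shift mm [ 2.4  0.5 21.4] turn [-0.0004  0.004   0.001 ] F [ 0.8 -0.7 -0.3] open 0.0856
```

```bash
python3 -m crank '[[0,0.004,0.001,2.4,0.5,8,-1],[0,0,0,0.5,0,8,-1],[0,0,0,0,0,5,-1],[0,0,0,0,0,0,-1]]'; python3 -c "
from h import *;to(.6467,.0515,.19)
p=eyes.get_image('scene');cv2.imwrite('pics/l.png',zoom(p,[.645,.05],'',[],z=.05,h=33,s=16)[:,:528])"
```

```text
t: 17.55
tool_pos: [0.6488, 0.0515, 0.1922]
tool_rot: [-3.141, 0.0, -0.009]
contact_force: [0.1, -0.2, -0.1]
opening: 0.0855
t 17.55 pos [0.6488 0.0515 0.1922] shift mm [-2.1 -0.   2.2] turn [-0.0002 -0.0057 -0.    ] F [ 0.1 -0.2 -0.1] open 0.0855
```

View pics/l.png

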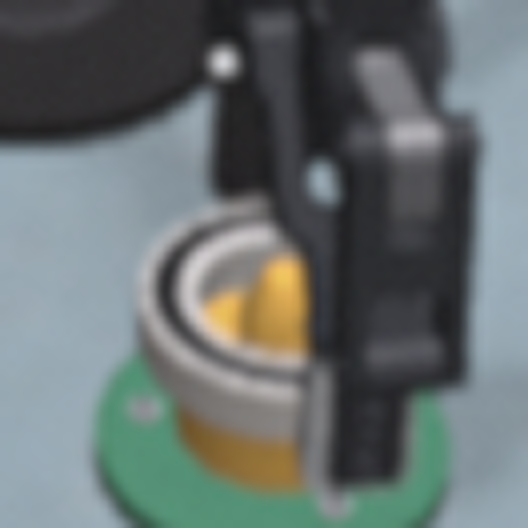

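```bash
python3 -m crank '[[0,-0.006,0,-2,0,2,-1],[0,0,0,0,0,0,-1]]'
python3 - <<'E'
from h import *
to(.6467,.0515,.19);T=ctrl.get_obs()['tool_pos']
p=eyes.get_image('scene');u0=(proj(p,[.645,.05,.05])[0]-33).astype(int)
for P in([T[0]-.011,T[1]-.043,.03],[T[0]+.011,T[1]-.043,.03],[T[0]+.011,T[1]-.05,.03],[T[0],T[1],.044]): print(np.round(P,4),((proj(p,P)[0]-u0+.5)*8).round())
cv2.imwrite('pics/l2.png',zoom(p,[.645,.05],'',[],z=.05,h=33,s=16)[:,:528])
E
```

```text
t: 17.77
tool_pos: [0.6471, 0.0515, 0.1909]
tool_rot: [-3.141, 0.0, -0.0]
contact_force: [-0.3, 0.5, 0.7]
opening: 0.0852
t 17.77 pos [0.6471 0.0515 0.1909] shift mm [-0.4 -0.   0.9] turn [-0.0002 -0.     -0.0001] F [-0.3  0.5  0.7] open 0.0852
[0.6361 0.0085 0.03  ] [270. 486.]
[0.6581 0.0085 0.03  ] [377. 478.]
[0.6581 0.0015 0.03  ] [385. 502.]
[0.6471 0.0515 0.044 ] [282. 292.]
```

View pics/l2.png

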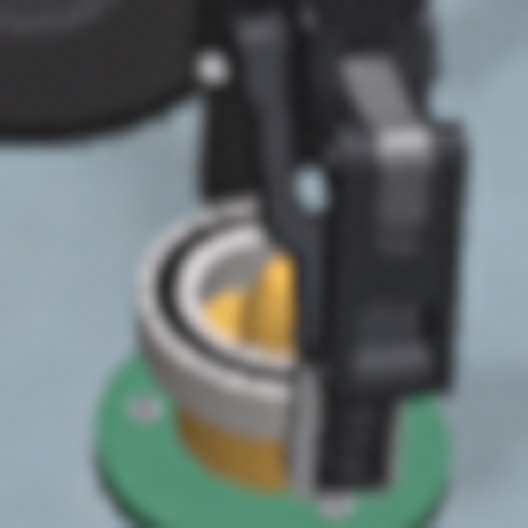

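```bash
python3 -m crank '[[0,0,0,-1.7,0,0.5,-1],[0,0,0,0,0,0,-0.6],[0,0,0,0,0,0,0],[0,0,0,0,0,0,0.3],[0,0,0,0,0,0,1],[0,0,0,0,0,0,1],[0,0,0,0,0,0,1],[0,0,0,0,0,0,1]]' 40;python3 - <<'E'
from h import *
to(.6453,.0515,.19)
p=eyes.get_image('scene');cv2.imwrite('pics/l3.png',zoom(p,[.645,.05],'',[],z=.05,h=33,s=16)[:,:528])
E
```

```text
t: 18.48
tool_pos: [0.6459, 0.0515, 0.1921]
tool_rot: [-3.141, -0.0, -0.005]
contact_force: [-0.2, -0.3, 0.1]
opening: 0.0598
t 18.48 pos [0.6459 0.0515 0.1921] shift mm [-0.6 -0.   2.1] turn [-0.0001 -0.0033  0.    ] F [-0.2 -0.3  0.1] open 0.0598
```

View pics/l3.png

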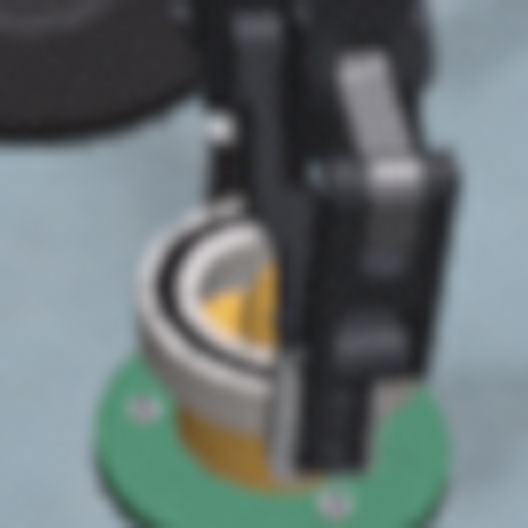

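```bash
python3 -m crank '[[0,-0.003,0,0,0,-10,1],[0,0,0,0,0,-25,1],[0,0,0,0,0,-30,1],[0,0,0,-10,-12,0,1],[0,0,0,-24,-29,0,1],[0,0,0,-26,-31,0,1],[0,0,0,-26,-31,0,1],[0,0,0,-26,-31,0,1]]';python3 -m crank '[[0,0,0,-26,-31,0,1],[0,0,0,-18,-22,0,1],[0,0,0,0,0,0,1]]'; python3 -c "
from h import *;to(.475,.2545,.235)"
```

```text
t: 19.2
tool_pos: [0.5332, 0.1851, 0.2619]
tool_rot: [3.142, -0.019, 0.004]
contact_force: [-0.7, 0.6, -1.6]
opening: 0.06
t: 19.45
tool_pos: [0.4819, 0.2446, 0.2611]
tool_rot: [-3.139, 0.011, 0.002]
contact_force: [-0.0, 0.7, -2.4]
opening: 0.06
t 19.45 pos [0.4819 0.2446 0.2611] shift mm [-7.  -9.8 26.2] turn [-0.0022  0.0012 -0.0071] F [-0.   0.7 -2.4] open 0.06
```

```bash
python3 -m crank '[[-0.002,0.001,-0.007,-7,-9.8,0,1],[0,0,0,0,0,0,1],[0,0,0,0,0,8,1],[0,0,0,0,0,0,1]]'
cat > ov.py <<'E'
import sys
from h import *
# ov.py name cx cy footr stemr topr topz  ringr ringh dz  offx gx gy gz
a=sys.argv;n=a[1];cx,cy,fr,sr,tr,tz,rr,rh,dz,ox,gx,gy,gz=map(float,a[2:15])
to(gx,gy,gz);T=ctrl.get_obs()['tool_pos'];zz=T[2]-dz
p=eyes.get_image('scene');c=(cx,cy);c2=(T[0]+ox,T[1])
z=zoom(p,c,'',[(c,fr,.01),(c,sr,.03),(c,tr,tz),(c2,rr,zz),(c2,rr,zz+rh)],z=.055,h=33,s=16)
cv2.imwrite(f'pics/{n}.png',z[:,528:])
E
python3 ov.py n1 .4765 .2541 .043 .027 .009 .05 .031 .014 .162 0.0015 .475 .2545 .235
```

```text
t: 19.78
tool_pos: [0.4721, 0.2561, 0.2524]
tool_rot: [3.141, 0.008, 0.0]
contact_force: [0.2, -0.1, -1.2]
opening: 0.0602
t 19.78 pos [0.4721 0.2561 0.2524] shift mm [ 2.9  1.6 17.4] turn [ 0.0006 -0.0001  0.0053] F [ 0.2 -0.1 -1.2] open 0.0602
```

View pics/n1.png

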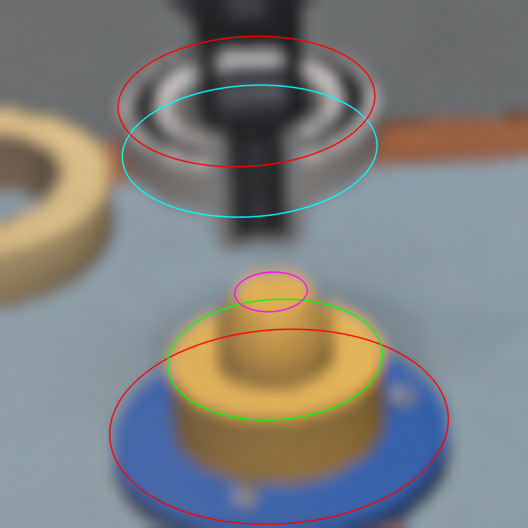

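```bash
python3 -m crank '[[0,0,0.005,2.9,1.8,8,1],[0,0,0,0,0,0,1]]'; python3 -c "
from h import *;to(.4751,.2542,.215)"
```

```text
t: 20.0
tool_pos: [0.4767, 0.2531, 0.2446]
tool_rot: [3.141, -0.004, 0.003]
contact_force: [-0.5, -0.8, -1.8]
opening: 0.0602
t 20.0 pos [0.4767 0.2531 0.2446] shift mm [-1.6 -1.1 29.6] turn [ 0.0005 -0.0019 -0.0024] F [-0.5 -0.8 -1.8] open 0.0602
```

```bash
python3 -m crank '[[0,-0.002,-0.002,-1.8,-1,8,1],[0,-0.001,0,-0.5,0,8,1],[0,0,0,0,0,6,1]]'; python3 -c "
from h import *;to(.4751,.2542,.210)"
```

```text
t: 20.25
tool_pos: [0.4761, 0.253, 0.2218]
tool_rot: [-3.141, 0.005, -0.002]
contact_force: [-0.4, -0.5, -1.8]
opening: 0.0599
t 20.25 pos [0.4761 0.253  0.2218] shift mm [-1.  -1.2 11.8] turn [-0.0002 -0.001  -0.0033] F [-0.4 -0.5 -1.8] open 0.0599
```

```bash
python3 -m crank '[[0,-0.001,-0.002,-1,-1.2,6,1],[0,0,0,0,0,0,1]]'; python3 ov.py n2 .4769 .2541 .043 .027 .009 .05 .031 .014 .162 0.0018 .4751 .2542 .21
```

```text
t: 20.42
tool_pos: [0.4743, 0.2537, 0.2126]
tool_rot: [3.14, -0.003, -0.006]
contact_force: [-0.4, 0.6, -2.5]
opening: 0.0599
t 20.42 pos [0.4743 0.2537 0.2126] shift mm [ 0.9 -0.5  2.6] turn [ 0.0012  0.004  -0.0017] F [-0.4  0.6 -2.5] open 0.0599
```

View pics/n2.png

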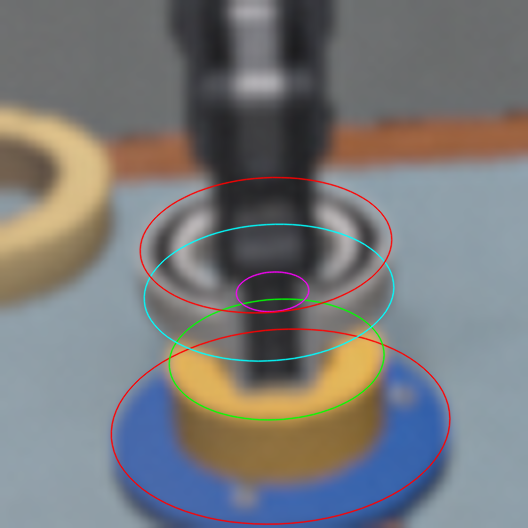

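```bash
python3 -m crank '[[0.001,0.003,-0.001,0.5,-0.4,4,1]]'; python3 -c "
from h import *;to(.4749,.2541,.192)";python3 -m crank '[[0,0,0,0,0,4,1]]'; python3 -c "
from h import *;to(.4749,.2541,.192)"
```

```text
t: 20.55
tool_pos: [0.4754, 0.2543, 0.2097]
tool_rot: [-3.141, 0.001, -0.002]
contact_force: [0.4, 0.7, -1.2]
opening: 0.0604
t 20.55 pos [0.4754 0.2543 0.2097] shift mm [-0.5  0.2 17.7] turn [-0.0005 -0.0013 -0.0006] F [ 0.4  0.7 -1.2] open 0.0604
t: 20.63
tool_pos: [0.4755, 0.2544, 0.2055]
tool_rot: [-3.141, 0.001, -0.003]
contact_force: [-1.0, -1.0, -1.4]
opening: 0.0602
t 20.63 pos [0.4755 0.2544 0.2055] shift mm [-0.6  0.3 13.5] turn [-0.0007 -0.0018 -0.0004] F [-1.  -1.  -1.4] open 0.0602
```

```bash
python3 -m crank '[[0,-0.001,0,-0.5,0.2,3,1]]'; python3 -c "
from h import *;to(.4749,.2541,.192)";python3 -m crank '[[0,0,0,0,0,3,1]]'; python3 -c "
from h import *;to(.4749,.2541,.192)"
```

```text
t: 20.72
tool_pos: [0.4751, 0.2544, 0.2023]
tool_rot: [-3.141, 0.0, -0.002]
contact_force: [0.2, -0.4, -1.8]
opening: 0.0598
t 20.72 pos [0.4751 0.2544 0.2023] shift mm [-0.2  0.3 10.3] turn [-0.0008 -0.0013 -0.0002] F [ 0.2 -0.4 -1.8] open 0.0598
t: 20.8
tool_pos: [0.4751, 0.2544, 0.1992]
tool_rot: [-3.141, 0.0, -0.002]
contact_force: [-0.2, -0.0, -0.7]
opening: 0.0604
t 20.8 pos [0.4751 0.2544 0.1992] shift mm [-0.2  0.3  7.2] turn [-0.001  -0.0015 -0.0001] F [-0.2 -0.  -0.7] open 0.0604
```

```bash
python3 -m crank '[[0,-0.001,0,-0.1,0.2,3,1]]'; python3 -c "
from h import *;to(.4749,.2541,.192)";python3 -m crank '[[0,0,0,0,0,3,1]]'; python3 -c "
from h import *;to(.4749,.2541,.192)"
```

```text
t: 20.88
tool_pos: [0.475, 0.2543, 0.196]
tool_rot: [-3.14, 0.0, -0.001]
contact_force: [0.2, -0.1, -1.4]
opening: 0.06
t 20.88 pos [0.475  0.2543 0.196 ] shift mm [-0.1  0.2  4. ] turn [-0.0011 -0.0008 -0.    ] F [ 0.2 -0.1 -1.4] open 0.06
t: 20.97
tool_pos: [0.4751, 0.2543, 0.1928]
tool_rot: [-3.14, 0.0, -0.002]
contact_force: [0.7, -0.3, -2.7]
opening: 0.0604
t 20.97 pos [0.4751 0.2543 0.1928] shift mm [-0.2  0.2  0.8] turn [-0.0012 -0.001  -0.    ] F [ 0.7 -0.3 -2.7] open 0.0604
```

```bash
python3 -m crank '[[0,0,0,0,0,1.5,1]]'; python3 -c "
from h import *;to(.4749,.2541,.192)"
```

```text
t: 21.05
tool_pos: [0.4752, 0.2544, 0.192]
tool_rot: [-3.141, -0.0, 0.0]
contact_force: [-7.6, -2.8, 14.6]
opening: 0.0602
t 21.05 pos [0.4752 0.2544 0.192 ] shift mm [-0.3  0.3  0. ] turn [-0.0006  0.0002  0.0002] F [-7.6 -2.8 14.6] open 0.0602
```

Seated. I'll release it, lift clear and go over to the pad.

```bash
python3 -m crank '[[0,0,0,0,0,0,1],[0,0,0,0,0,0,0.2],[0,0,0,0,0,0,-0.3],[0,0,0,0,0,0,-1],[0,0,0,0,0,0,-1],[0,0,0,0,0,-20,-1],[0,0,0,0,0,-30,-1],[0,0,0,0,0,-25,-1]]'; python3 -m crank '[[0,0,0,25,7,0,-1],[0,0,0,35,9,0,-1],[0,0,0,35,9,0,-1],[0,0,0,30,8,0,-1],[0,0,0,0,0,0,-1]]'
python3 - <<'E'
from h import *
to(.617,.2157,.1845)
p=eyes.get_image('scene')
for q,zz,r,hh,c0 in(('bearing_center',.03,.031,.014,[.475,.254]),('small_ring_center',.008,.025,.018,[.617,.215])):
    for d in spotter.outline_of(q,p)[:1]:
        x,e,A=fitmask(p,d['region'],[(zz,r),(zz+hh,r)],c0);print(q,round(d['confidence'],2),x.round(4),e.round(2),A)
c=(.4769,.2541)
cv2.imwrite('pics/o.png',np.hstack([zoom(p,c,'',[(c,.043,.01),(c,.031,.044),(c,.031,.03)],z=.03,h=33,s=12),zoom(p,[.617,.215],'',[],z=.03,h=33,s=12)[:,:396]])[:,200:])
E
```

```text
t: 21.72
tool_pos: [0.4732, 0.2535, 0.2627]
tool_rot: [3.138, -0.0, -0.019]
contact_force: [0.1, 0.9, -0.0]
opening: 0.0856
t: 22.13
tool_pos: [0.6044, 0.2212, 0.2727]
tool_rot: [-3.14, -0.006, -0.009]
contact_force: [0.7, 0.2, 0.0]
opening: 0.0851
t 22.13 pos [0.6044 0.2212 0.2727] shift mm [12.1  5.7 88.2] turn [-0.0019 -0.0058  0.0039] F [0.7 0.2 0. ] open 0.0851
bearing_center 0.84 [0.4786 0.2553] 0.73 493.5
small_ring_center 0.69 [0.62   0.2162] 0.31 423.0
```

View pics/o.png

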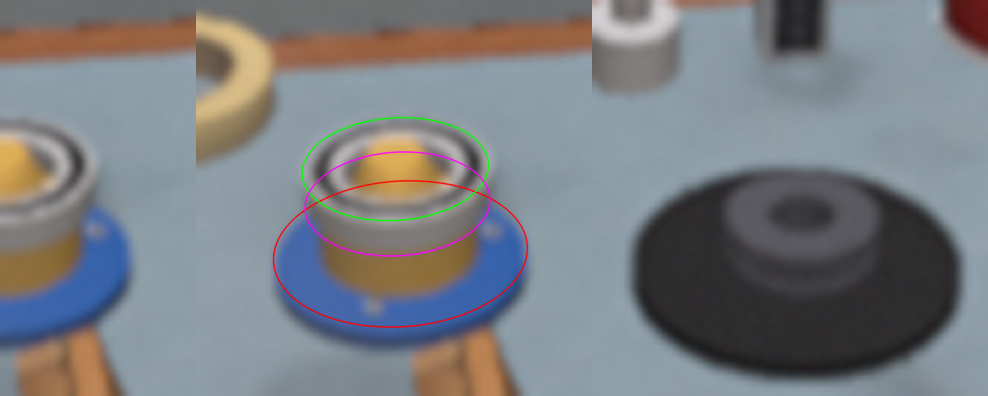

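```bash
python3 -m crank '[[-0.002,-0.006,0.004,12,6,10,-1],[0,0,0,0,0,15,-1],[0,0,0,0,0,15,-1],[0,0,0,0,0,15,-1],[0,0,0,0,0,0,-1]]'; python3 -c "
from h import *;to(.617,.2157,.183)"
```

```text
t: 22.7
tool_pos: [0.6058, 0.2195, 0.2126]
tool_rot: [-3.141, -0.01, 0.015]
contact_force: [-1.4, -0.2, -0.9]
opening: 0.0854
t 22.7 pos [0.6058 0.2195 0.2126] shift mm [11.5  3.9 29.5] turn [-0.0006  0.0096  0.0063] F [-1.4 -0.2 -0.9] open 0.0854
```

```bash
python3 -m crank '[[0,0.01,0.006,11.5,4,3,-1],[0,0,0,0,0,0,-1]]'; python3 -c "
from h import *;to(.617,.2157,.183)"
```

```text
t: 22.87
tool_pos: [0.6152, 0.2164, 0.2076]
tool_rot: [-3.142, -0.003, 0.004]
contact_force: [0.5, -0.3, -0.1]
opening: 0.0855
t 22.87 pos [0.6152 0.2164 0.2076] shift mm [ 1.8  0.7 24.6] turn [-0.0001  0.0024  0.002 ] F [ 0.5 -0.3 -0.1] open 0.0855
```

```bash
python3 -m crank '[[0,0.002,0.002,1.8,0.7,8,-1],[0,0,0,0,0,8,-1],[0,0,0,0,0,5,-1]]'; python3 -c "
from h import *;to(.617,.2157,.183)"
```

```text
t: 23.12
tool_pos: [0.6182, 0.2162, 0.1881]
tool_rot: [-3.14, -0.0, -0.008]
contact_force: [-0.8, -0.2, 0.5]
opening: 0.0853
t 23.12 pos [0.6182 0.2162 0.1881] shift mm [-1.2  0.5  5.1] turn [-0.0014 -0.0048  0.0001] F [-0.8 -0.2  0.5] open 0.0853
```

```bash
python3 -m crank '[[-0.001,-0.005,0,-1.2,0.5,4.5,-1],[0,0,0,0,0,0,-1]]'; python3 -c "
from h import *;to(.617,.2157,.182)
p=eyes.get_image('scene');cv2.imwrite('pics/q.png',zoom(p,[.617,.215],'',[],z=.03,h=33,s=16)[:,:528])"
```

```text
t: 23.28
tool_pos: [0.6166, 0.2156, 0.1819]
tool_rot: [-3.142, 0.0, 0.004]
contact_force: [-0.1, -0.7, -0.4]
opening: 0.0856
t 23.28 pos [0.6166 0.2156 0.1819] shift mm [ 0.4 -0.1 -0.1] turn [-0.      0.0023 -0.    ] F [-0.1 -0.7 -0.4] open 0.0856
```

View pics/q.png

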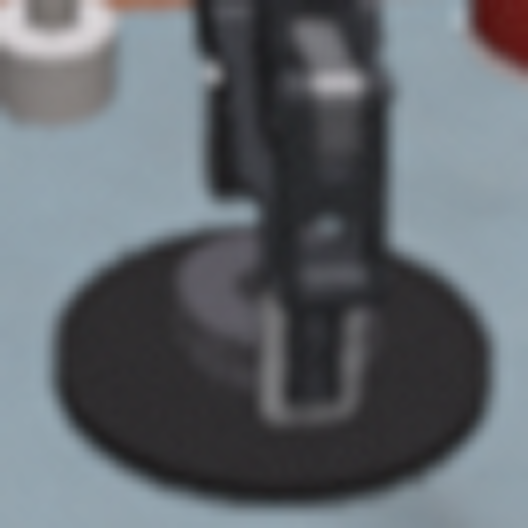

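```bash
python3 -m crank '[[0,0.002,0,0.4,0,0,0],[0,0,0,0,0,0,0.2],[0,0,0,0,0,0,0.3],[0,0,0,0,0,0,0.6],[0,0,0,0,0,0,1],[0,0,0,0,0,0,1],[0,0,0,0,0,0,1],[0,0,0,0,0,0,1]]' 40;python3 -c "
from h import *;to(.617,.2157,.182)"
```

```text
t: 24.0
tool_pos: [0.6177, 0.2158, 0.1837]
tool_rot: [-3.141, 0.0, -0.005]
contact_force: [0.6, -1.3, -0.8]
opening: 0.0486
t 24.0 pos [0.6177 0.2158 0.1837] shift mm [-0.7  0.1  1.7] turn [-0.001  -0.0031 -0.0002] F [ 0.6 -1.3 -0.8] open 0.0486
```

```bash
python3 -m crank '[[0,-0.003,0,0,0,-10,1],[0,0,0,0,0,-25,1],[0,0,0,0,0,-30,1],[0,0,0,0,0,-20,1],[0,0,0,0,0,0,1]]'
cat > m3.py <<'E'
from h import *
to(.644,.048,.27)
for n in('top','scene'):
    p=eyes.get_image(n);hsv=cv2.cvtColor(p['image'],cv2.COLOR_RGB2HSV);yy,xx=np.mgrid[:420,:560]
    u=proj(p,[.644,.048,.01])[0];m=(hsv[...,0]>=40)&(hsv[...,0]<=90)&(hsv[...,1]>60)&(np.hypot(xx-u[0],yy-u[1])<32)
    x,e,A=fitmask(p,m,[(0,.038),(.01,.038)],[.644,.048]);print(n,x.round(4),e.round(2),A)
    cv2.imwrite(f'pics/r_{n}.png',zoom(p,[.644,.048],'',[(x,.038,.01),(x,.021,.03),(x,.004,.052),(x,.009,.042)],z=.03,h=33,s=12))
E
python3 m3.py
```

```text
t: 24.42
tool_pos: [0.6157, 0.2153, 0.2687]
tool_rot: [3.14, -0.0, -0.017]
contact_force: [0.3, -0.7, -0.8]
opening: 0.0487
t 24.42 pos [0.6157 0.2153 0.2687] shift mm [ 28.3 167.3  -1.4] turn [ 0.0012  0.0108 -0.0002] F [ 0.3 -0.7 -0.8] open 0.0487
top [0.6444 0.0486] 0.34 746.0
scene [0.6468 0.0483] 1.34 565.0
```

View pics/r_top.png

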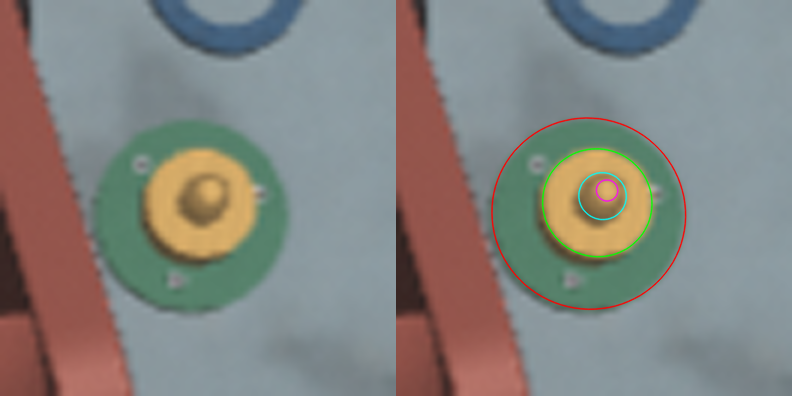

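View pics/r_scene.png

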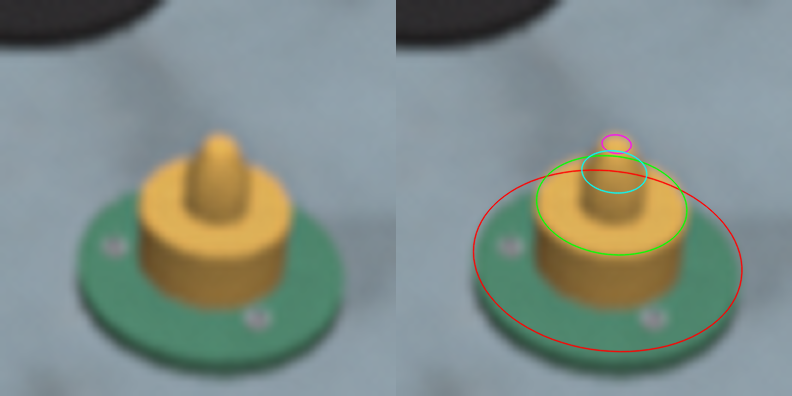

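```bash
python3 -m crank '[[0,0.01,0,3,18,0,1],[0,0,0,6,36,0,1],[0,0,0,6,36,0,1],[0,0,0,6,36,0,1],[0,0,0,5,30,0,1],[0,0,0,1,8,0,1],[0,0,0,0,0,0,1]]'; python3 -c "
from h import *;to(.6445,.0483,.245)"
```

```text
t: 25.1
tool_pos: [0.6369, 0.0462, 0.2484]
tool_rot: [3.139, 0.008, -0.045]
contact_force: [0.1, 0.2, -2.4]
opening: 0.0483
t 25.1 pos [0.6369 0.0462 0.2484] shift mm [ 7.7 -2.   3.2] turn [0.0023 0.0288 0.0048] F [ 0.1  0.2 -2.4] open 0.0483
```

```bash
python3 -m crank '[[0.002,0.029,0.005,7.7,-2,-2,1],[0,0,0,0,0,0,1]]'; python3 ov.py s1 .6468 .0481 .038 .021 .004 .052 .025 .018 .1755 0.0025 .6445 .0483 .235
```

```text
t: 25.27
tool_pos: [0.6439, 0.0487, 0.2468]
tool_rot: [-3.14, 0.003, 0.004]
contact_force: [-1.2, 0.4, -1.7]
opening: 0.0488
t 25.27 pos [0.6439 0.0487 0.2468] shift mm [ 0.6  0.4 11.8] turn [-0.0012  0.0026 -0.0021] F [-1.2  0.4 -1.7] open 0.0488
```

View pics/s1.png

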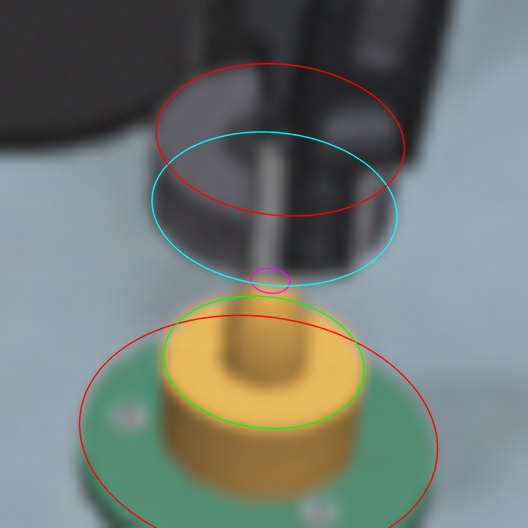

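```bash
python3 -m crank '[[-0.001,0.002,-0.002,0.3,0.4,7,1],[0,0,0,0,0,6,1]]'; python3 -c "
from h import *;to(.6442,.0483,.225)"
```

```text
t: 25.48
tool_pos: [0.6437, 0.0511, 0.2333]
tool_rot: [-3.141, -0.007, 0.003]
contact_force: [0.0, 0.2, -2.8]
opening: 0.0487
t 25.48 pos [0.6437 0.0511 0.2333] shift mm [0.5 2.8 8.3] turn [-0.0003  0.0017  0.0043] F [ 0.   0.2 -2.8] open 0.0487
```

```bash
python3 -m crank '[[0,0.002,0.004,0.5,2.8,0,1],[0,0,0,0,0,0,1]]'; python3 ov.py s2 .6468 .0481 .038 .021 .004 .052 .025 .018 .1755 0.0026 .6442 .0483 .225
```

```text
t: 25.65
tool_pos: [0.6433, 0.0501, 0.2308]
tool_rot: [-3.141, -0.004, 0.005]
contact_force: [0.8, -0.1, -1.8]
opening: 0.0484
t 25.65 pos [0.6433 0.0501 0.2308] shift mm [0.9 1.8 5.7] turn [-0.0006  0.0032  0.0027] F [ 0.8 -0.1 -1.8] open 0.0484
```

View pics/s2.png

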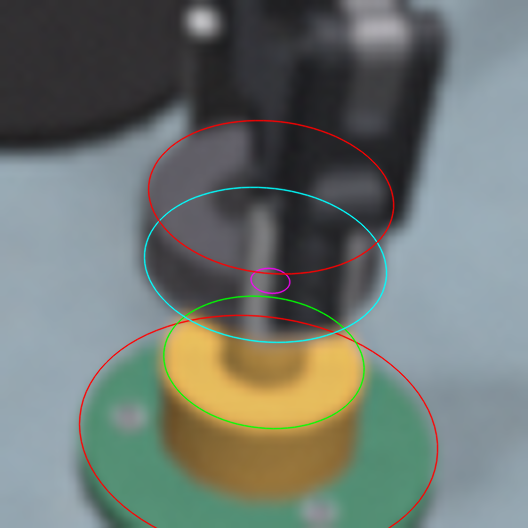

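```bash
python3 -m crank '[[0,0.003,0.003,1,1.9,0,1],[0,0,0,0,0,0,1]]'; python3 -c "
from h import *;to(.6442,.0483,.225)"
```

```text
t: 25.87
tool_pos: [0.6441, 0.0487, 0.2306]
tool_rot: [-3.14, -0.0, 0.001]
contact_force: [0.7, 0.4, -1.2]
opening: 0.0487
t 25.87 pos [0.6441 0.0487 0.2306] shift mm [0.1 0.4 5.6] turn [-0.0011  0.0005  0.0002] F [ 0.7  0.4 -1.2] open 0.0487
```

```bash
python3 -m crank '[[0,0,0,0,0.4,4,1]]'; python3 -c "
from h import *;to(.6442,.0483,.2055)";python3 -m crank '[[0,0,0,0,0,4,1]]'; python3 -c "
from h import *;to(.6442,.0483,.2055)"
```

```text
t: 25.95
tool_pos: [0.6446, 0.0483, 0.2277]
tool_rot: [-3.141, -0.0, -0.003]
contact_force: [0.4, -0.7, -2.7]
opening: 0.0486
t 25.95 pos [0.6446 0.0483 0.2277] shift mm [-0.5  0.1 22.2] turn [-0.0011 -0.0018  0.0002] F [ 0.4 -0.7 -2.7] open 0.0486
t: 26.03
tool_pos: [0.6448, 0.0482, 0.2239]
tool_rot: [-3.141, -0.0, -0.004]
contact_force: [0.7, -0.9, -2.4]
opening: 0.0489
t 26.03 pos [0.6448 0.0482 0.2239] shift mm [-0.7 -0.1 18.4] turn [-0.001  -0.0027  0.0001] F [ 0.7 -0.9 -2.4] open 0.0489
```

```bash
python3 -m crank '[[0.001,-0.002,0,-0.6,0,4,1]]'; python3 -c "
from h import *;to(.6442,.0483,.2055)";python3 -m crank '[[0,0,0,0,0,3,1]]'; python3 ov.py s3 .6468 .0481 .038 .021 .004 .052 .025 .018 .1755 0.0026 .6442 .0483 .2055
```

```text
t: 26.12
tool_pos: [0.6444, 0.0481, 0.2199]
tool_rot: [-3.14, 0.0, -0.002]
contact_force: [0.1, -0.2, -2.6]
opening: 0.0484
t 26.12 pos [0.6444 0.0481 0.2199] shift mm [-0.2 -0.2 14.4] turn [-0.002  -0.0015 -0.0001] F [ 0.1 -0.2 -2.6] open 0.0484
t: 26.2
tool_pos: [0.6442, 0.0481, 0.2162]
tool_rot: [-3.139, 0.0, -0.001]
contact_force: [0.4, 0.1, -1.8]
opening: 0.0488
t 26.2 pos [0.6442 0.0481 0.2162] shift mm [-0.  -0.2 10.7] turn [-0.0021 -0.0008 -0.0002] F [ 0.4  0.1 -1.8] open 0.0488
```

View pics/s3.png

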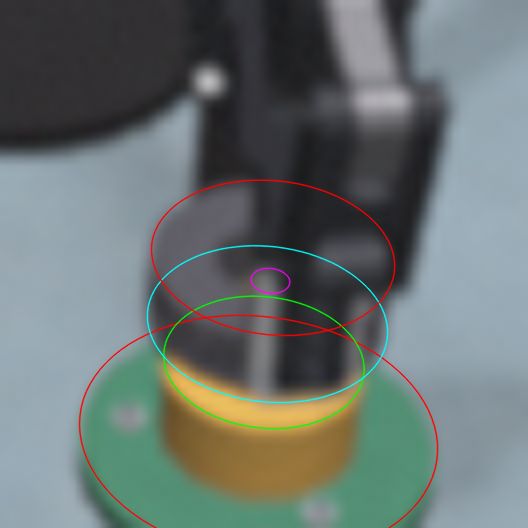

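Underside at about 41 mm, aligned and with no side force. I'll carry on down.

```bash
python3 -m crank '[[-0.001,0,0,0,-0.1,3,1]]'; python3 -c "
from h import *;to(.6442,.0483,.2055)";python3 -m crank '[[0,0,0,0,0,3,1]]'; python3 -c "
from h import *;to(.6442,.0483,.2055)"
```

```text
t: 26.33
tool_pos: [0.6442, 0.0481, 0.2126]
tool_rot: [-3.141, 0.001, -0.001]
contact_force: [0.0, -0.4, -1.9]
opening: 0.0488
t 26.33 pos [0.6442 0.0481 0.2126] shift mm [ 0.  -0.2  7.1] turn [-0.0011 -0.0004 -0.0004] F [ 0.  -0.4 -1.9] open 0.0488
t: 26.42
tool_pos: [0.6441, 0.0481, 0.2091]
tool_rot: [-3.141, 0.001, -0.0]
contact_force: [-0.3, -0.9, -1.9]
opening: 0.0492
t 26.42 pos [0.6441 0.0481 0.2091] shift mm [ 0.1 -0.2  3.6] turn [-0.001  -0.     -0.0004] F [-0.3 -0.9 -1.9] open 0.0492
```

```bash
python3 -m crank '[[0,0,0,0,0,2.5,1]]'; python3 -c "
from h import *;to(.6442,.0483,.2055)";python3 -m crank '[[0,0,0,0,0,1.5,1]]'; python3 -c "
from h import *;to(.6442,.0483,.2055)"
```

```text
t: 26.5
tool_pos: [0.644, 0.0481, 0.2062]
tool_rot: [-3.141, 0.001, 0.0]
contact_force: [0.4, -0.8, -2.5]
opening: 0.0488
t 26.5 pos [0.644  0.0481 0.2062] shift mm [ 0.2 -0.2  0.7] turn [-0.001   0.0001 -0.0004] F [ 0.4 -0.8 -2.5] open 0.0488
t: 26.58
tool_pos: [0.6442, 0.048, 0.2056]
tool_rot: [-3.141, 0.001, 0.002]
contact_force: [-7.3, 0.8, 12.0]
opening: 0.0484
t 26.58 pos [0.6442 0.048  0.2056] shift mm [-0.  -0.3  0.1] turn [-0.001   0.0011 -0.0004] F [-7.3  0.8 12. ] open 0.0484
```

Contact came at exactly the seat height. I'll release and withdraw to a spot where both cameras can see.

```bash
python3 -m crank '[[0,0,0,0,0,0,1],[0,0,0,0,0,0,0.2],[0,0,0,0,0,0,-0.3],[0,0,0,0,0,0,-1],[0,0,0,0,0,0,-1],[0,0,0,0,0,-20,-1],[0,0,0,0,0,-35,-1],[0,0,0,0,0,-40,-1]]'; python3 -m crank '[[0,0,0,0,0,-40,-1],[0,0,0,0,0,-40,-1],[0,0,0,-20,30,-10,-1],[0,0,0,-20,35,0,-1],[0,0,0,-20,35,0,-1],[0,0,0,-20,35,0,-1],[0,0,0,-20,35,0,-1],[0,0,0,0,0,0,-1]]'
cat > fin.py <<'E'
from h import *
to(0,0,0);R=[]
for n in('scene','top'):
    p=eyes.get_image(n);cv2.imwrite(f'pics/fin_{n}.png',p['image'][:,:,::-1])
    for q,zz,r,hh,c0 in(('large_ring_center',.03,.032,.02,[.43,.087]),('bearing_center',.03,.031,.014,[.475,.254]),('small_ring_center',.03,.025,.018,[.644,.048])):
        for d in spotter.outline_of(q,p)[:1]:
            x,e,A=fitmask(p,d['region'],[(zz,r),(zz+hh,r)],c0);print(n,q,round(d['confidence'],2),x.round(4),e.round(2),A)
    R.append(np.hstack([zoom(p,c,'',[],z=.03,h=22,s=12)[:,:264] for c in([.43,.087],[.475,.254],[.644,.048])]))
    print(n,'plug',[(np.round(d['centre'],4),round(d['confidence'],2)) for d in spotter.mark_of('plug_gauge_center',p)[:1]])
cv2.imwrite('pics/fin.png',np.vstack(R))
E
python3 fin.py
```

```text
t: 27.25
tool_pos: [0.6415, 0.048, 0.2927]
tool_rot: [-3.14, 0.001, 0.029]
contact_force: [0.8, -0.7, 0.6]
opening: 0.0855
t: 27.92
tool_pos: [0.5423, -0.1264, 0.4059]
tool_rot: [3.137, 0.011, 0.019]
contact_force: [-0.1, 1.0, 0.8]
opening: 0.0855
t 27.92 pos [ 0.5423 -0.1264  0.4059] shift mm [-546.2 -132.2  398.7] turn [ 0.005 -0.012  0.007] F [-0.1  1.   0.8] open 0.0855
scene large_ring_center 0.97 [0.4306 0.0866] 0.29 973.5
scene bearing_center 0.93 [0.4775 0.2535] 0.6 373.0
scene small_ring_center 0.69 [0.6458 0.0479] 0.49 614.0
scene plug []
top large_ring_center 0.89 [0.4277 0.0883] 0.53 591.5
top bearing_center 0.55 [0.4753 0.2556] 0.4 587.5
top small_ring_center 0.81 [0.6437 0.0493] 0.28 383.5
top plug [(array([0.5754, 0.3491, 0.0529]), 0.84)]
```

View pics/fin.png

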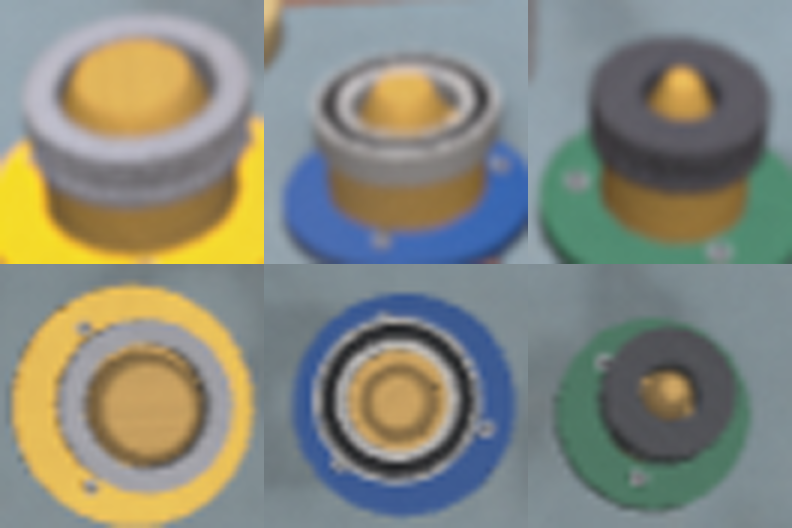

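View pics/fin_scene.png

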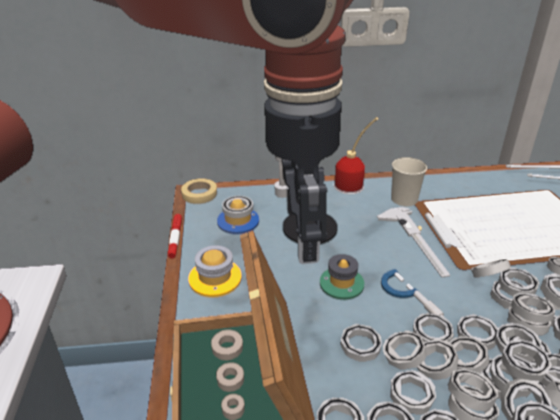

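All three pieces lie flat over their spindles. In the zooms the scene view puts the rings level on the shoulders, and both views show the spindles centred in the bores. The plug gauge hasn't moved and the gripper is clear.

```bash
python3 -c "
from station import ctrl
print(ctrl.finish_job())"
```

```text
the job is handed in; nothing more can be done
None
```

The three pieces are swapped and the job is handed in, at about 28 s of the 88 s allowed. The large bright ring is on the yellow post, the bearing on the blue and the small dark ring on the green. I parked the small ring on the rubber pad meanwhile, and no piece was laid on the bare bench.

- **Seating:** each piece was lowered until the wrist force showed contact, then released. The large ring and the bearing met the shoulder at the height measured when I gripped them. The small ring did so within a millimetre. The highest force I read was about 36 N, pressing the small ring onto the pad; later touchdowns stayed below about 23 N.
- **Fit:** the sideways force stayed within about 1 N as each piece went down over its spindle. In the last pictures all three lie flat, with the spindle up through the bore.
- **Plug gauge:** it stands where it was; the top camera's reading agrees with the first one within about 1.5 mm. The scene camera could not find it in the last picture because the gripper was in the way.
- **Disagreement:** the two cameras differed by 2–3 mm on the pieces' positions, a little more than their stated calibration. I lined each piece up with its post mainly in the scene camera's picture and checked it by the forces.

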